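# Reload the detergent dosing dock and turn the counter sign to green

## Task

The launderette's dosing dock has run empty: stand the full blue detergent cartridge on the dock's sprung platform, keeping it upright, and press it down until both side catches snap over its foot and hold it. Then spin the round counter sign half a turn on its spindle, so that its green face instead of the red one looks out to the customers on the far side of the counter, square with the sign's foot plate. Leave the other things on the counter where they are.

Things in the scene. Friction and masses are not known exactly. Their poses are not given: they have to be found in the camera images.
- cartridge: the full detergent cartridge, loose, upright, 0.32 to 0.5 kg, blue body with a yellow grip fin. Origin: centre of its underside; z up. Black foot flange 70 (x) x 104 (y) x 6 mm thick; blue body 62 (x) x 84 (y) mm, from 6 to 90 mm up, so the flange stands out as a ledge 10 mm wide along both y ends; yellow grip fin 24 (x) x 64 (y) mm, centred, from 90 to 124 mm up: pinch the fin across x. Turning it half round about z makes no difference
- dock: the dosing dock, fixed to the counter. Origin: centre of the cartridge's place, at counter level; z up. White base reaching from x = -60 to +110, y = -95 to +95, 20 mm high, with a grey pump box 65 mm high behind at x = +57 to +107. Guide walls 62 mm high (with thin flared lips to 71 mm) leave a space of 78 (x) x 110 (y) mm round the platform: the cartridge goes in with its x along the dock's x (4 mm of play each way in x, 3 mm in y)
- dock_centre (a point): the centre of the platform's top when it is up, 50 mm above the counter, on the dock's axis; fixed to the dock (does not sink)
- platform (a joint): the dock's orange sprung platform, 56 (x) x 86 (y) mm: 0 up, grows (m) as pressed down, bottom stop 0.022 (its top then 28 mm above the counter). Spring 7 N at the top, 16 N at the bottom, damped (60 N per m/s): the cartridge alone does not sink it. The catches snap in at about 0.018 and then hold it at about 0.017; getting there takes a slow push of 10 to 16 N besides the cartridge's weight
- catch_left (a joint): spring catch (steel bolt with a sloped nose and a red tab) in the guide wall at the dock's +y side: 0 sprung in, grows (m) as it is pushed outward by the passing flange, at most 0.011. Its nose stands 9 mm into the space; underside 39 mm, top of the slope 55 mm above the counter
- catch_right (a joint): the same catch at the dock's -y side
- sign_stand: the stand of the revolving sign, fixed to the counter: dark steel foot plate 70 (x) x 130 (y) x 8 mm with a 12 mm spindle. Origin: centre of the foot's underside; z up along the spindle; its +x axis points to the customers' side (away from the robot, within about 25 degrees)
- sign (a joint): turn of the sign on its upright spindle, rad, counter-clockwise from above, free either way without stops; it stays where it is left (light friction, 0.04 N m). 0: the red face looks along the stand's +x, square with the foot; +pi or -pi: the green face does
- sign_green (a point): the centre of the sign's green face, 155 mm above the counter, 4 mm off the spindle's axis. Its x axis points straight out of the green face, z up. The sign is an upright disc of 130 mm diameter and 8 mm thickness, from 90 to 220 mm above the counter, its middle plane on the spindle's axis; green with a white washer-door picture on one face, red with a white bar on the other; nothing stands above it
- token_dish: bystander: low steel dish, 100 mm diameter, 30 mm high; origin at the centre of its underside
- mug: bystander: white mug, 80 mm diameter, 90 mm high; origin at the centre of its underside
- spent: bystander: a spent cartridge of the same shape, all grey; origin at the centre of its underside
Not all that is in view belongs to the job. What is shaped like the cartridge but orange is not meant.

How it is judged (in metres and radians):
On the way, in this order (a step that is already met when the one before it is completed fails the run):
1. the cartridge stands in the dock, pressed down, with both catches sprung back over its foot flange (value of joint platform above 0.015 m and value of joint each of catch_left, catch_right below 0.003 m and horizontal distance between cartridge and dock_centre below 0.008 m and z of cartridge in the frame of dock below 0.036 m), for 0.3 s.
2. after that the sign is turned to show its green face to the customers' side, within 0.2 rad of square (x of sign_green in the frame of sign_stand above 0 m and angle between the x axis of sign_green and the x axis of sign_stand, either way round below 0.2 rad), for 0.2 s.
At the end, for the whole second after the job is handed in: Cartridge held down in the dock by both catches (platform 15 mm down or more, catches in to 3 mm, within 8 mm of the dock axis, underside under 36 mm, upright to 0.1 rad, at rest); sign at rest, green face to the customers' side, square with its foot to 0.2 rad (all of step 1 and all of step 2 and angle between cartridge's own z axis and vertical below 0.1 rad and linear speed of cartridge below 0.02 m/s and velocity of joint sign between -0.1 and 0.1 rad/s); the robot touches nothing.
It fails at once if the full cartridge is tipped more than 0.6 rad (angle between cartridge's own z axis and vertical above 0.6 rad).
It fails at once if a bystander (dish, mug, spent cartridge) is moved more than 50 mm (distance of any of token_dish, mug, spent from where it was at the start of the episode above 0.05 m).
It fails at once if a bystander is tipped over (angle between any of token_dish, mug, spent's own z axis and vertical above 0.6 rad).
It also fails if it takes over 72 s, if anything falls off the work surface, if the arm or the gripper's body presses on something with over 40 N, if the wrist force passes 120 N, or if a joint passes its speed limit or range.

## Robot

A 7-joint arm with a two-finger parallel gripper is mounted at the origin on the work surface. World frame = base frame: x ahead of the robot, y to its left, z up, the work surface at z = 0. Lengths are in mm, angles in rad, forces in N, time in s.
With the tool pointing down it reaches from about 425 to 1025 mm from the base axis. Payload 9.4 kg.
Tool frame: the origin (TCP) lies on the centre line of the jaws, within the pads' length; the fingertips stand 17 mm ahead of it and the grasp point (between the pads) lies 2 mm behind it; x points along the fingers, z is the direction in which the jaws open and shut, and the axes are right-handed (so a half turn about x gives the same grasp; the last joint's range is limited). The gripper opens to 85 mm and grips with 20 to 120 N. Pads are 22 mm wide; open, the fingers measure 114 mm over their backs; the gripper's body (76 mm by 85 mm) begins 54 mm behind the grasp point. The pads swing forward as they close: fully open they stand 13 mm farther back than shut.
Start: joints at [-1.315, 0.599, -0.003, 1.599, 0.002, 0.943, -0.08], TCP at [236.854, 685.218, 248.275] pointing down, gripper open.
Joint ranges: [-2.57, 2.57], [-0.35, 1.97], [-1.29, 1.29], [0.11, 2.56], [-1.05, 4.19], [0.11, 1.86], [-2.63, 2.63]. Speed limits (rad/s): [2.22, 2.22, 3.01, 3.01, 3.14, 3.14, 3.14].

## Interface

Orientations are given as [roll, pitch, yaw] about the fixed x, y, z axes, in that order (R = Rz(yaw) Ry(pitch) Rx(roll)).
In Python, from workcell import status, cams, ticket gives the robot as it stands. The module is installed in compiled form; this text tells all that it offers.
- The arm moves only by the tool send_rows, never from a script. Its argument "motion" is a list of rows, each an object of numbers: "x", "y", "z": the shift along the tool's x, y, z in m; "ax", "ay", "az": the turn, a rotation vector about the tool's x, y, z in rad; "hand": the closure, from -1 (fully open) to 1 (shut), so that 0 is half open. A call has 1 to 10 rows; each row is the pose to reach, as a shift and turn from the pose commanded when the call began, along the tool's axes at that moment; what a row does not reach only later rows make up. A row lasts 1/10 s, in which the tool goes at most 50 mm and 8.59 degrees, less where a joint would pass 70% of its speed; a pose out of reach is approached as far as the arm can. A call with a gripper value outside its range is refused whole. The fingers move at their own pace and stop on an object; "newtons" is the grip in N (left out, the last holds). Time passes only in rows, so rows that repeat a pose let the fingers close. It gives the time, the measured TCP pose, the force and the opening at its end, in the units of the state.
- status.get_obs(): the state, without advancing time (a new reading comes with each control period).
- cams.capture(name): name is "scene" or "top"; returns a dict with "frame" (420x560x3 uint8, blue, green, red), "fx", "fy", "cx", "cy" (pixels), "R" (3x3) and "t" (3): a world point X has camera coordinates R X + t. Camera axes: x right, y down, z forward; pixel columns grow to the right and rows downward; lengths in mm; the calibration is good to about 2 mm. A picture is of the moment at which its call begins. There is no depth.
- ticket.close_job(): hands the job in, once; it reports no verdict.
The state is a dict: "time": time; "q": joint angles; "joint_velocities": joint speeds; "effort": joint torques, N m; "tool_pos": TCP position; "orientation": TCP orientation; "wrist_force": force on the tool from outside, world axes, zero at the start; "moment": the same for the moment, N m; "gripper_width": opening from 0.0 (shut) to 1.0 (fully open).
Only numpy, scipy, OpenCV 4.12 (cv2) and the standard library are available. Lean on these libraries where they do the work, as an engineer would, in place of code of your own. Each camera call takes 0.05 s, during which the arm holds its last target.

## Working session

There is one attempt and no reset: what is moved stays moved. The work goes in short steps, Python scripts to look and compute and a tool call to move; the robot and the scene stay as the last step left them, time stands still between calls to the robot, and variables do not carry over. Pictures are saved under pics/ and viewed, and the job is handed in when it is done.

Besides the shell and the picture viewer there is one more tool, called after "Call:" as name(argument=value, ...), one argument or row to a line, values as JSON. send_rows: Moves the arm, as the interface text tells. Its arguments: {"type":"object","properties":{"motion":{"type":"array"},"newtons":{"type":"number"}},"required":["motion"]}

```bash
mkdir -p pics
python3 - <<'E'
from workcell import status,cams
import cv2,pickle
print(status.get_obs())
for n in("scene","top"):
    c=cams.capture(n);cv2.imwrite(f"pics/{n}0.png",c["frame"]);pickle.dump(c,open(f"{n}0.pkl","wb"))
    print(n,c["fx"],c["cx"],c["cy"],c["R"],c["t"])
E
```

```text
{'time': 0.0, 'q': array([-1.31467654,  0.60009893, -0.00254456,  1.60015092,  0.00181518,
        0.94291573, -0.07981695]), 'joint_velocities': array([ 0.00102795,  0.00097255, -0.00060867,  0.00135971,  0.00125293,
        0.00119237, -0.00013981]), 'effort': array([ 1.85468685e-03, -7.76456022e+01,  1.56524789e+00, -2.58002883e+01,
        1.23700791e-02,  9.16875957e-03,  8.78959071e-06]), 'tool_pos': array([236.73107337, 684.77348022, 247.42834332]), 'orientation': array([-3.04247037,  1.56922537, -1.80444224]), 'wrist_force': array([ 0.88584767,  0.23245773, -0.7274166 ]), 'moment': array([-0.05739841, -0.00141699,  0.02621731]), 'gripper_width': 1.0016743039458607}
scene 431.5532620200928 285.2234837270615 204.5906956291868 [[-0.66999799  0.74236185 -0.00125829]
 [ 0.46044392  0.41423007 -0.78511454]
 [-0.58231786 -0.52660454 -0.61934931]] [ 347.07149917 -162.51494896 1567.33894507]
top 457.59467278396096 280.73157852834487 207.0514988359633 [[-1.93263276e-02 -9.99813217e-01 -1.52792215e-04]
 [-9.98678238e-01  1.93116677e-02 -4.76323012e-02]
 [ 4.76263550e-02 -7.67967197e-04 -9.98864926e-01]] [  14.7755543   556.08714588 1155.61990773]
```

View pics/scene0.png

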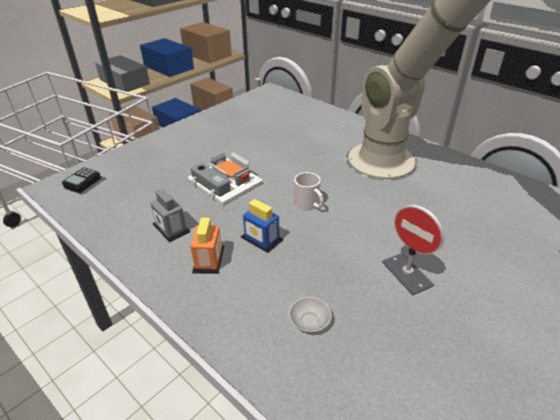

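View pics/top0.png

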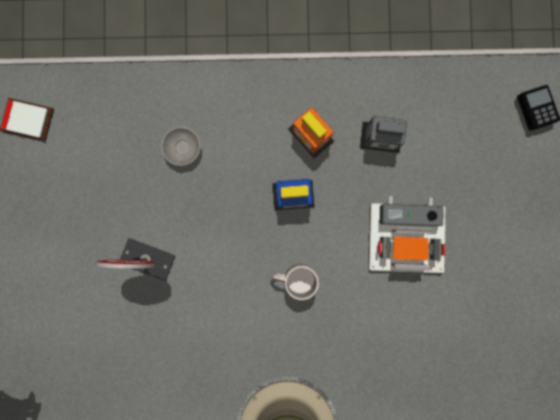

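Candidates:
- Blue cartridge with yellow fin: scene (262,225), top (294,194). This fits the description.
- Orange lookalike: scene (207,247), top (313,130). Not meant.
- Grey spent cartridge: scene (168,215), top (385,133). A bystander.

The sign is at scene (417,230), top (147,262), showing red to the scene camera. The dock is at top (408,240). Next I'll look at close crops and measure.

```bash
cat > h.py <<'E'
import numpy as np,cv2,pickle
def load(n): return pickle.load(open(n,"rb"))
def px2w(c,u,v,z):
    R=np.array(c["R"]);t=np.array(c["t"])
    d=R.T@np.array([(u-c["cx"])/c["fx"],(v-c["cy"])/c["fy"],1.]);o=-R.T@t
    return o+d*(z-o[2])/d[2]
def proj(c,X):
    p=np.array(c["R"])@np.array(X,float)+np.array(c["t"]);return np.array([c["fx"]*p[0]/p[2]+c["cx"],c["fy"]*p[1]/p[2]+c["cy"]])
def mask(c,lo,hi,roi=None):
    m=cv2.inRange(cv2.cvtColor(c["frame"],cv2.COLOR_BGR2HSV),np.array(lo),np.array(hi))
    if roi is not None:
        k=np.zeros_like(m);x0,y0,x1,y1=roi;k[y0:y1,x0:x1]=1;m=m*k
    return m
def rect_at(c,m,z):
    cs,_=cv2.findContours(m,cv2.RETR_EXTERNAL,cv2.CHAIN_APPROX_NONE)
    k=max(cs,key=cv2.contourArea)
    ys,xs=np.nonzero(m)
    P=np.array([px2w(c,*p,z)[:2] for p in k[:,0,:].astype(float)],np.float32)
    A=np.array([px2w(c,x,y,z)[:2] for x,y in zip(xs,ys)])
    return cv2.minAreaRect(P),A.mean(0),len(xs)
E
python3 - <<'E'
from h import *
t=load("top0.pkl");s=load("scene0.pkl")
a=t["frame"]
cv2.imwrite("pics/crop1.png",np.hstack([cv2.resize(a[155:235,255:335],(400,400),interpolation=2),cv2.resize(a[190:285,365:460],(400,400),interpolation=2)]))
b=s["frame"]
cv2.imwrite("pics/crop2.png",np.hstack([cv2.resize(b[185:265,220:300],(400,400),interpolation=2),cv2.resize(a[230:310,90:190],(400,320),interpolation=2)if 0 else cv2.resize(a[220:310,90:180],(400,400),interpolation=2)]))
cv2.imwrite("pics/crop3.png",np.hstack([cv2.resize(b[140:210,180:270],(450,350),interpolation=2),cv2.resize(b[200:300,370:460],(315,350),interpolation=2)]))
print("fin",rect_at(t,mask(t,(20,120,120),(35,255,255),(265,170,325,215)),124))
print("plat",rect_at(t,mask(t,(3,150,120),(16,255,255),(370,210,450,275)),50))
E
```

```text
fin (((586.7393188476562, -27.305131912231445), (23.718727111816406, 61.77033996582031), 3.665755271911621), array([586.7014661 , -27.21477378]), 274)
plat (((447.40118408203125, -313.5506591796875), (86.62288665771484, 54.02535629272461), 88.89275360107422), array([ 447.22350344, -313.00871634]), 775)
```

View pics/crop1.png

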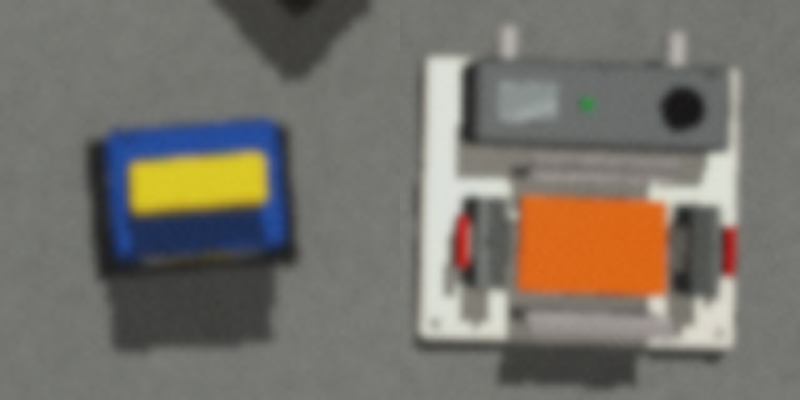

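View pics/crop2.png

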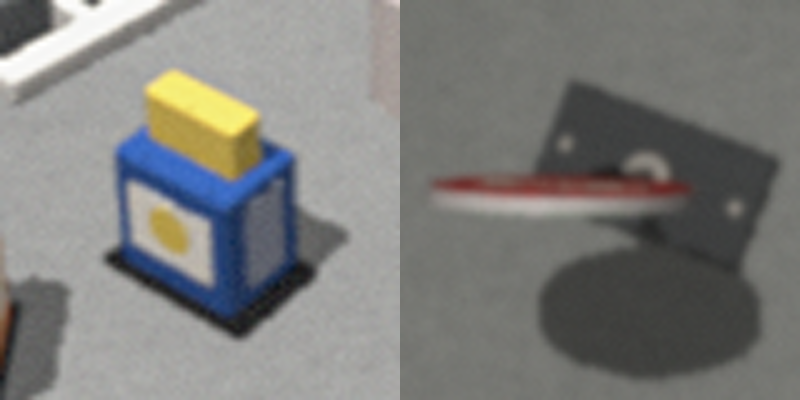

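View pics/crop3.png

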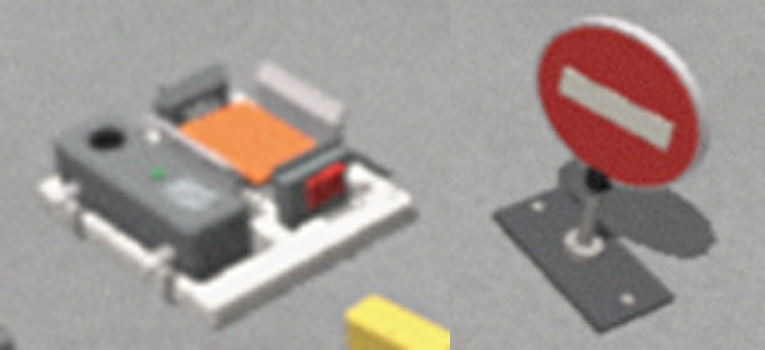

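The close crop confirms the blue body with the yellow fin, at top (294,194). Its fin runs nearly along the world y axis. The dock's platform is at top (411,249), with the pump box on the far side. Now I'll refine the dock, cross-check in the second view, and measure the sign.

Run:
```python
from h import *
t=load("top0.pkl");s=load("scene0.pkl")
for c in(t,s): print("cam",-np.array(c["R"]).T@np.array(c["t"]))
print("fin s",rect_at(s,mask(s,(22,120,215),(35,255,255),(240,195,285,225)),124))
for v in (190,205,220,235):
  m=mask(s,(20,90,v),(35,255,255),(240,195,285,222));print(v,rect_at(s,m,124))
print("plat s",rect_at(s,mask(s,(3,150,120),(16,255,255),(205,150,255,185)),50))
# white base, filled
m=mask(t,(0,0,190),(180,50,255),(365,190,455,280))
print("base",rect_at(t,m,20))
# dock pred
def pred(c,x,y,yaw,pts):
    cs,sn=np.cos(yaw),np.sin(yaw);return [proj(c,(x+cs*a-sn*b,y+sn*a+cs*b,z)).round(1).tolist() for a,b,z in pts]
# foot
m=mask(t,(0,0,30),(180,80,78),(115,235,180,283))
cv2.imwrite("pics/foot.png",cv2.resize(m[220:310,80:190],None,fx=5,fy=5,interpolation=0))
m=mask(s,(0,0,30),(180,80,85),(375,245,440,295))
cv2.imwrite("pics/foots.png",cv2.resize(m[230:300,370:450],None,fx=6,fy=6,interpolation=0))
```

```text
cam [ 500.59972433    4.92130248 1180.79816173]
cam [1220.05568838  635.03373914  843.57416408]
fin s (((591.5843505859375, -25.00355339050293), (23.274076461791992, 60.59743118286133), 4.458837985992432), array([591.52423543, -24.5786253 ]), 124)
190 (((592.4710083007812, -25.841976165771484), (27.808088302612305, 64.21778869628906), 3.869213819503784), array([591.69901395, -25.27571076]), 152)
205 (((591.0814208984375, -25.89673614501953), (26.0614070892334, 63.91499328613281), 2.4987804889678955), array([591.08055487, -25.66197916]), 145)
220 (((590.8863525390625, -26.126449584960938), (24.607688903808594, 62.880794525146484), 3.869213819503784), array([590.47661595, -25.50257121]), 135)
235 (((590.9193725585938, -26.33513069152832), (21.307790756225586, 60.812774658203125), 3.9089624881744385), array([590.50821989, -25.34108142]), 115)
plat s (((450.5734558105469, -311.1339111328125), (86.42256164550781, 54.09304428100586), 84.31472778320312), array([ 450.26483513, -312.3977729 ]), 191)
base (((476.3927307128906, -246.67156982421875), (48.699249267578125, 164.46812438964844), 86.9565658569336), array([ 461.32142938, -286.87324176]), 779)
```

View pics/foot.png

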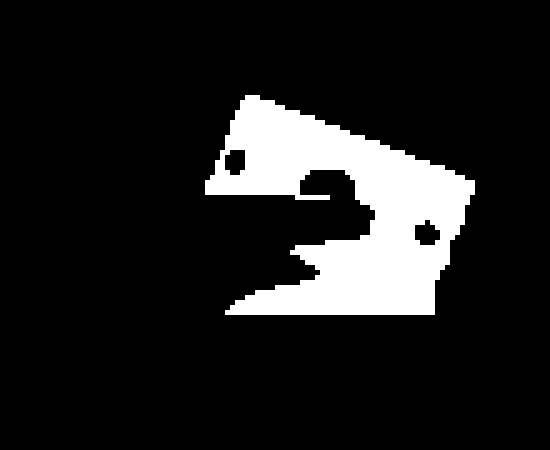

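View pics/foots.png

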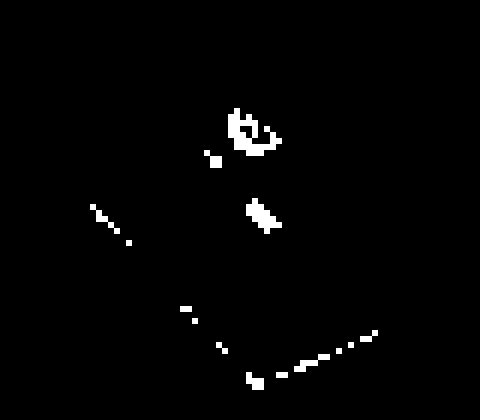

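Run:
```python
from h import *
t=load("top0.pkl");s=load("scene0.pkl")
a=px2w(t,80+235.5/5-.4,220+162/5-.4,8);b=px2w(t,80+427/5-.4,220+233/5-.4,8)
print("bolts top",a,b,(a+b)/2,"y-axis ang",np.degrees(np.arctan2(*(a-b)[1::-1])), np.linalg.norm(a-b))
e0=px2w(t,80+250/5,220+96/5,8);e1=px2w(t,80+474/5,220+182/5,8);print("edge ang",np.degrees(np.arctan2(*(e0-e1)[1::-1])),np.linalg.norm(e0-e1))
# bolts scene from crop3: crop x=(u-370)*3.5,y=(v-200)*3.5, +450
a2=px2w(s,370+(539-450)/3.5,200+205/3.5,8);b2=px2w(s,370+(627-450)/3.5,200+298/3.5,8)
print("bolts scene",a2,b2,(a2+b2)/2,np.degrees(np.arctan2(*(a2-b2)[1::-1])))
# red face in scene (z centre 155) 
m=mask(s,(0,120,60),(10,255,255),(385,195,450,260))|mask(s,(170,120,60),(180,255,255),(385,195,450,260))
cs,_=cv2.findContours(m,0,1);k=max(cs,key=cv2.contourArea);el=cv2.fitEllipse(cv2.convexHull(k));print(el,px2w(s,*el[0],155))
m=mask(t,(0,60,40),(12,255,255),(85,250,165,275))|mask(t,(168,60,40),(180,255,255),(85,250,165,275))
ys,xs=np.nonzero(m);print("red top px",xs.min(),xs.max(),len(xs));
l=cv2.fitLine(np.c_[xs,ys].astype(np.float32),2,0,.01,.01).ravel()
p=[px2w(t,l[2]+k*l[0],l[3]+k*l[1],155) for k in(-25,25)]
print("sign disc y dir",np.degrees(np.arctan2(*(p[0]-p[1])[1::-1])),px2w(t,l[2],l[3],155))
# dock lines: bbox edges; pump box edge & base bottom edge via points
g=t["frame"]
w=mask(t,(0,0,170),(180,60,255),(362,200,452,282))
pts=[(x,np.nonzero(w[:,x])[0].max()) for x in range(376,442)]
l=cv2.fitLine(np.array(pts,np.float32),cv2.DIST_HUBER,0,.01,.01).ravel()
p=[px2w(t,l[2]+k*l[0],l[3]+k*l[1],20) for k in(-30,30)];print("base front edge dir",np.degrees(np.arctan2(*(p[0]-p[1])[1::-1])),p)
pts=[(np.nonzero(w[y])[0].min(),y) for y in range(208,268)]
l=cv2.fitLine(np.array(pts,np.float32),cv2.DIST_HUBER,0,.01,.01).ravel()
p=[px2w(t,l[2]+k*l[0],l[3]+k*l[1],20) for k in(-30,30)];d=p[0]-p[1];print("base left edge",np.degrees(np.arctan2(d[1],d[0])),p)
from scipy.spatial.transform import Rotation as Ro
from workcell import status
o=status.get_obs();print(Ro.from_euler("xyz",o["orientation"]).as_matrix().round(3))
```

```text
bolts top [449.21579695 399.57060574   8.        ] [411.23858463 302.02798328   8.        ] [430.22719079 350.79929451   8.        ] y-axis ang 68.72706305291982 104.67488644776745
edge ang 68.04727729642877 123.1191433614749
bolts scene [410.15459658 303.05716122   8.        ] [449.67324174 399.00365671   8.        ] [429.91391916 351.03040896   8.        ] -112.38588647003623
((417.572265625, 230.0931396484375), (36.26006317138672, 52.118595123291016), 134.7605743408203) [433.84732428 351.32860341 155.        ]
red top px 98 155 264
sign disc y dir 88.15209869959432 [434.55962951 346.62231304 155.        ]Traceback (most recent call last):
  File "<stdin>", line 20, in <module>
    return umr_maximum(a, axis, None, out, keepdims, initial, where)
ValueError: zero-size array to reduction operation maximum which has no identity
```

Run:
```python
from h import *
t=load("top0.pkl")
w=mask(t,(0,0,150),(180,60,255),(362,200,452,282))
def line(pts,z):
    l=cv2.fitLine(np.array(pts,np.float32),cv2.DIST_HUBER,0,.01,.01).ravel()
    p=[px2w(t,l[2]+k*l[0],l[3]+k*l[1],z) for k in(-30,30)];d=p[0]-p[1];return np.degrees(np.arctan2(d[1],d[0])),p
print("front",line([(x,np.nonzero(w[:,x])[0].max()+.5) for x in range(376,442) if w[255:,x].any()],20))
print("left",line([(np.nonzero(w[y])[0].min()-.5,y) for y in range(208,268) if w[y,:385].any()],20))
o=mask(t,(3,150,120),(16,255,255),(370,210,450,275))
print("plat top",line([(x,np.nonzero(o[:,x])[0].min()-.5) for x in range(396,428) if o[:,x].any()],50))
print("plat bot",line([(x,np.nonzero(o[:,x])[0].max()+.5) for x in range(396,428) if o[:,x].any()],50))
from scipy.spatial.transform import Rotation as Ro
from workcell import status
o=status.get_obs();print(Ro.from_euler("xyz",o["orientation"]).as_matrix().round(3))
```

```text
front (np.float64(85.56156176867103), [array([ 395.24420192, -245.04041709,   20.        ]), array([ 383.53991311, -395.82868297,   20.        ])])
left (np.float64(176.80923382654584), [array([ 369.40800561, -214.10933384,   20.        ]), array([ 520.43121745, -222.52842737,   20.        ])])
plat top (np.float64(86.08572902796587), [array([ 479.66121433, -242.45286502,   50.        ]), array([ 469.56723863, -389.97514537,   50.        ])])
plat bot (np.float64(87.83776401182108), [array([ 422.10940359, -243.86170919,   50.        ]), array([ 416.54120331, -391.34001869,   50.        ])])
[[-0.    -0.945  0.327]
 [-0.001  0.327  0.945]
 [-1.    -0.    -0.001]]
```

```bash
cat > d.py <<'E'
import sys,numpy as np
from scipy.spatial.transform import Rotation as Ro
from workcell import status
# usage: d.py x y z yaw_of_tool_z_deg : tool down
o=status.get_obs();R=Ro.from_euler("xyz",o["orientation"]).as_matrix();p=np.array(o["tool_pos"])
print("t",round(o["time"],2),"p",p.round(1),"toolz yaw",np.degrees(np.arctan2(R[1,2],R[0,2])).round(2),"w",round(o["gripper_width"],3),"F",np.round(o["wrist_force"],1),"q",np.round(o["q"],2))
if len(sys.argv)>4:
    x,y,z,w=map(float,sys.argv[1:5]);w=np.radians(w)
    zc=np.array([np.cos(w),np.sin(w),0]);xc=np.array([0,0,-1.]);T=np.c_[xc,np.cross(zc,xc),zc]
    d=R.T@(np.array([x,y,z])-p)/1000;r=Ro.from_matrix(R.T@T).as_rotvec()
    print("shift",d.round(4),"turn",r.round(4))
E
python3 d.py 589 -26.5 350 3.8
```

```text
t 0.1 p [236.7 684.8 247.5] toolz yaw 70.94 w 0.996 F [ 0.7  0.2 -0.7] q [-1.31  0.6  -0.    1.6   0.    0.94 -0.08]
shift [-0.1016 -0.5653 -0.5574] turn [ 1.1718e+00 -1.2000e-03  1.0000e-03]
```

Call:
send_rows(
  motion=[
    {"x": -0.05},
    {"x": -0.1},
    {"x": -0.13},
    {"x": -0.13,"y": -0.035,"z": -0.035},
    {"x": -0.13,"y": -0.07,"z": -0.07},
    {"x": -0.13,"y": -0.105,"z": -0.105},
    {"x": -0.13,"y": -0.14,"z": -0.14,"ax": 0.15},
    {"x": -0.13,"y": -0.175,"z": -0.175,"ax": 0.3},
    {"x": -0.13,"y": -0.21,"z": -0.21,"ax": 0.45},
    {"x": -0.13,"y": -0.245,"z": -0.245,"ax": 0.6,"hand": -1},
  ],
)

```text
schema error: expected keys x, y, z, ax, ay, az, hand
```

```bash
python3 d.py 589 -26.5 300 3.8
```

```text
t 0.1 p [236.7 684.8 247.5] toolz yaw 70.94 w 0.996 F [ 0.7  0.2 -0.7] q [-1.31  0.6  -0.    1.6   0.    0.94 -0.08]
shift [-0.0516 -0.5653 -0.5573] turn [ 1.1718e+00 -1.2000e-03  1.0000e-03]
```

Call:
send_rows(
  motion=[
    {"x": -0.05,"y": 0,"z": 0,"ax": 0,"ay": 0,"az": 0,"hand": -1},
    {"x": -0.1,"y": 0,"z": 0,"ax": 0,"ay": 0,"az": 0,"hand": -1},
    {"x": -0.13,"y": -0.02,"z": -0.02,"ax": 0,"ay": 0,"az": 0,"hand": -1},
    {"x": -0.13,"y": -0.055,"z": -0.055,"ax": 0.1,"ay": 0,"az": 0,"hand": -1},
    {"x": -0.13,"y": -0.09,"z": -0.09,"ax": 0.2,"ay": 0,"az": 0,"hand": -1},
    {"x": -0.13,"y": -0.125,"z": -0.125,"ax": 0.3,"ay": 0,"az": 0,"hand": -1},
    {"x": -0.13,"y": -0.16,"z": -0.16,"ax": 0.4,"ay": 0,"az": 0,"hand": -1},
    {"x": -0.13,"y": -0.195,"z": -0.195,"ax": 0.5,"ay": 0,"az": 0,"hand": -1},
    {"x": -0.13,"y": -0.23,"z": -0.23,"ax": 0.6,"ay": 0,"az": 0,"hand": -1},
    {"x": -0.13,"y": -0.265,"z": -0.265,"ax": 0.7,"ay": 0,"az": 0,"hand": -1},
  ],
)

```text
time: 1.1
tool_pos: [401.2, 346.1, 378.2]
orientation: [2.773, 1.571, -2.976]
wrist_force: [0.6, 0.4, 0.4]
gripper_width: 1.001
```

```bash
python3 d.py 589 -26.5 300 3.8
```

```text
t 1.1 p [401.2 346.1 378.2] toolz yaw 30.59 w 1.001 F [0.6 0.4 0.4] q [-1.01  0.23  0.24  1.89 -0.06  1.03 -0.21]
shift [ 0.0782 -0.4164 -0.028 ] turn [ 4.677e-01 -1.000e-04 -0.000e+00]
```

Call:
send_rows(
  motion=[
    {"x": 0,"y": -0.045,"z": -0.003,"ax": 0.06,"ay": 0,"az": 0,"hand": -1},
    {"x": 0,"y": -0.09,"z": -0.006,"ax": 0.12,"ay": 0,"az": 0,"hand": -1},
    {"x": 0,"y": -0.135,"z": -0.009,"ax": 0.18,"ay": 0,"az": 0,"hand": -1},
    {"x": 0,"y": -0.18,"z": -0.012,"ax": 0.24,"ay": 0,"az": 0,"hand": -1},
    {"x": 0.01,"y": -0.225,"z": -0.015,"ax": 0.3,"ay": 0,"az": 0,"hand": -1},
    {"x": 0.02,"y": -0.27,"z": -0.018,"ax": 0.36,"ay": 0,"az": 0,"hand": -1},
    {"x": 0.04,"y": -0.315,"z": -0.021,"ax": 0.42,"ay": 0,"az": 0,"hand": -1},
    {"x": 0.06,"y": -0.36,"z": -0.024,"ax": 0.45,"ay": 0,"az": 0,"hand": -1},
    {"x": 0.075,"y": -0.4,"z": -0.027,"ax": 0.468,"ay": 0,"az": 0,"hand": -1},
    {"x": 0.078,"y": -0.4164,"z": -0.028,"ax": 0.468,"ay": 0,"az": 0,"hand": -1},
  ],
)

```text
time: 2.1
tool_pos: [590.2, -27.9, 298.3]
orientation: [-2.478, 1.568, -2.413]
wrist_force: [-1.1, 0.7, 0.0]
gripper_width: 1.002
```

```bash
python3 d.py 589 -26.5 160 3.8
```

```text
t 2.1 p [590.2 -27.9 298.3] toolz yaw 3.74 w 1.002 F [-1.1  0.7  0. ] q [-0.37  0.41  0.46  1.88 -0.23  0.91  0.26]
shift [ 0.1383  0.0017 -0.0007] turn [-0.0011 -0.0025  0.002 ]
```

Call:
send_rows(
  motion=[
    {"x": 0.04,"y": 0.001,"z": 0,"ax": 0,"ay": -0.002,"az": 0.002,"hand": -1},
    {"x": 0.08,"y": 0.0015,"z": 0,"ax": 0,"ay": -0.002,"az": 0.002,"hand": -1},
    {"x": 0.12,"y": 0.0015,"z": -0.0007,"ax": 0,"ay": -0.002,"az": 0.002,"hand": -1},
    {"x": 0.145,"y": 0.0015,"z": -0.0007,"ax": 0,"ay": -0.002,"az": 0.002,"hand": -1},
    {"x": 0.165,"y": 0.0015,"z": -0.0007,"ax": 0,"ay": -0.002,"az": 0.002,"hand": -1},
    {"x": 0.18,"y": 0.0015,"z": -0.0007,"ax": 0,"ay": -0.002,"az": 0.002,"hand": -1},
    {"x": 0.186,"y": 0.0015,"z": -0.0007,"ax": 0,"ay": -0.002,"az": 0.002,"hand": -1},
    {"x": 0.186,"y": 0.0015,"z": -0.0007,"ax": 0,"ay": -0.002,"az": 0.002,"hand": -1},
  ],
)

```text
time: 2.9
tool_pos: [588.8, -22.3, 113.6]
orientation: [1.389, 1.569, 1.459]
wrist_force: [-0.9, 0.5, 0.2]
gripper_width: 1.002
```

```bash
python3 d.py 589 -26.5 111 3.8
python3 - <<'E'
from workcell import cams
import cv2,numpy as np
a=cams.capture("scene")["frame"][150:270,200:320]
cv2.imwrite("pics/pre.png",cv2.resize(a,(600,600),interpolation=2))
E
```

```text
t 2.9 p [588.8 -22.3 113.6] toolz yaw 4.01 w 1.002 F [-0.9  0.5  0.2] q [-0.27  0.64  0.31  2.04 -0.38  0.52  0.39]
shift [ 0.0026 -0.0042 -0.0001] turn [ 0.0036  0.0004 -0.002 ]
```

View pics/pre.png

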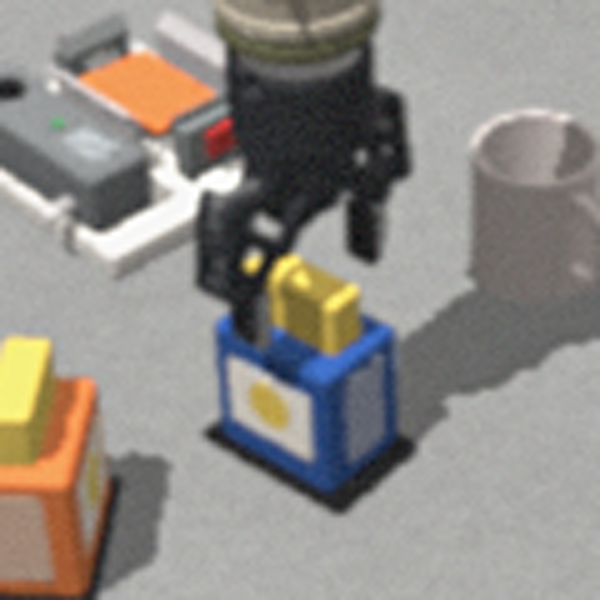

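The fingers straddle the yellow fin at crop (315,305), but y is 4 mm off. I'll correct that, close and let it settle.

Call:
send_rows(
  newtons=80,
  motion=[
    {"x": 0.002,"y": -0.004,"z": 0,"ax": 0,"ay": 0,"az": 0,"hand": -1},
    {"x": 0.002,"y": -0.004,"z": 0,"ax": 0,"ay": 0,"az": 0,"hand": -1},
    {"x": 0.002,"y": -0.004,"z": 0,"ax": 0,"ay": 0,"az": 0,"hand": 1},
    {"x": 0.002,"y": -0.004,"z": 0,"ax": 0,"ay": 0,"az": 0,"hand": 1},
    {"x": 0.002,"y": -0.004,"z": 0,"ax": 0,"ay": 0,"az": 0,"hand": 1},
    {"x": 0.002,"y": -0.004,"z": 0,"ax": 0,"ay": 0,"az": 0,"hand": 1},
    {"x": 0.002,"y": -0.004,"z": 0,"ax": 0,"ay": 0,"az": 0,"hand": 1},
    {"x": 0.002,"y": -0.004,"z": 0,"ax": 0,"ay": 0,"az": 0,"hand": 1},
    {"x": 0.002,"y": -0.004,"z": 0,"ax": 0,"ay": 0,"az": 0,"hand": 1},
    {"x": 0.002,"y": -0.004,"z": 0,"ax": 0,"ay": 0,"az": 0,"hand": 1},
  ],
)

```text
time: 3.95
tool_pos: [589.5, -26.3, 112.6]
orientation: [0.776, 1.568, 0.846]
wrist_force: [-1.2, 0.6, 5.5]
gripper_width: 0.264
```

```bash
python3 d.py 589 -26.5 211 3.8
```

```text
t 3.95 p [589.5 -26.3 112.6] toolz yaw 4.01 w 0.264 F [-1.2  0.6  5.5] q [-0.26  0.64  0.31  2.04 -0.38  0.52  0.4 ]
shift [-0.0984  0.     -0.0003] turn [ 0.0036  0.0022 -0.0021]
```

Call:
send_rows(
  motion=[
    {"x": -0.01,"y": 0,"z": 0,"ax": 0,"ay": 0,"az": 0,"hand": 1},
    {"x": -0.03,"y": 0,"z": 0,"ax": 0,"ay": 0,"az": 0,"hand": 1},
    {"x": -0.06,"y": 0,"z": 0,"ax": 0,"ay": 0,"az": 0,"hand": 1},
    {"x": -0.09,"y": 0,"z": 0,"ax": 0,"ay": 0,"az": 0,"hand": 1},
    {"x": -0.12,"y": 0,"z": 0,"ax": 0,"ay": 0,"az": 0,"hand": 1},
    {"x": -0.13,"y": 0,"z": 0,"ax": 0,"ay": 0,"az": 0,"hand": 1},
    {"x": -0.13,"y": 0,"z": 0,"ax": 0,"ay": 0,"az": 0,"hand": 1},
  ],
)

```text
time: 4.65
tool_pos: [589.7, -26.5, 243.4]
orientation: [0.451, 1.566, 0.522]
wrist_force: [0.4, -0.1, -3.3]
gripper_width: 0.263
```

```bash
python3 d.py 449.3 -312.8 242 -3.8
```

```text
t 4.65 p [589.7 -26.5 243.4] toolz yaw 4.03 w 0.263 F [ 0.4 -0.1 -3.3] q [-0.35  0.47  0.43  1.94 -0.28  0.78  0.31]
shift [ 1.000e-04 -2.758e-01 -1.602e-01] turn [ 0.1367  0.0043 -0.0024]
```

Call:
send_rows(
  motion=[
    {"x": 0,"y": -0.025,"z": -0.014,"ax": 0.02,"ay": 0.004,"az": -0.002,"hand": 1},
    {"x": 0,"y": -0.06,"z": -0.035,"ax": 0.04,"ay": 0.004,"az": -0.002,"hand": 1},
    {"x": 0,"y": -0.1,"z": -0.058,"ax": 0.06,"ay": 0.004,"az": -0.002,"hand": 1},
    {"x": 0,"y": -0.14,"z": -0.081,"ax": 0.08,"ay": 0.004,"az": -0.002,"hand": 1},
    {"x": 0,"y": -0.18,"z": -0.105,"ax": 0.1,"ay": 0.004,"az": -0.002,"hand": 1},
    {"x": 0,"y": -0.22,"z": -0.128,"ax": 0.12,"ay": 0.004,"az": -0.002,"hand": 1},
    {"x": 0,"y": -0.25,"z": -0.145,"ax": 0.137,"ay": 0.004,"az": -0.002,"hand": 1},
    {"x": 0,"y": -0.27,"z": -0.157,"ax": 0.137,"ay": 0.004,"az": -0.002,"hand": 1},
    {"x": 0,"y": -0.2758,"z": -0.16,"ax": 0.137,"ay": 0.004,"az": -0.002,"hand": 1},
    {"x": 0,"y": -0.2758,"z": -0.16,"ax": 0.137,"ay": 0.004,"az": -0.002,"hand": 1},
  ],
)

```text
time: 5.65
tool_pos: [448.0, -313.2, 240.1]
orientation: [2.995, 1.567, 2.926]
wrist_force: [0.2, -0.9, -3.6]
gripper_width: 0.27
```

```bash
python3 d.py 449.3 -312.8 180 -3.8
```

```text
t 5.65 p [ 448.  -313.2  240.1] toolz yaw -3.95 w 0.27 F [ 0.2 -0.9 -3.6] q [ 0.17  0.43  0.47  2.04 -0.28  0.74  0.75]
shift [0.0601 0.0005 0.0015] turn [-0.0025 -0.0041 -0.0006]
```

Call:
send_rows(
  motion=[
    {"x": 0.02,"y": 0.0005,"z": 0.0015,"ax": -0.002,"ay": -0.004,"az": 0,"hand": 1},
    {"x": 0.04,"y": 0.0005,"z": 0.0015,"ax": -0.002,"ay": -0.004,"az": 0,"hand": 1},
    {"x": 0.05,"y": 0.0005,"z": 0.0015,"ax": -0.002,"ay": -0.004,"az": 0,"hand": 1},
    {"x": 0.05,"y": 0.0005,"z": 0.0015,"ax": -0.002,"ay": -0.004,"az": 0,"hand": 1},
    {"x": 0.05,"y": 0.0005,"z": 0.0015,"ax": -0.002,"ay": -0.004,"az": 0,"hand": 1},
  ],
)

```text
time: 6.15
tool_pos: [450.8, -312.0, 191.5]
orientation: [0.122, 1.569, 0.058]
wrist_force: [-0.2, 0.3, -3.4]
gripper_width: 0.271
```

```bash
python3 d.py 449.3 -312.8 162 -3.8
python3 - <<'E'
from workcell import cams
import cv2,numpy as np,pickle
s=cams.capture("scene");t=cams.capture("top")
pickle.dump((s,t),open("hold.pkl","wb"))
a=s["frame"][110:210,170:280];b=t["frame"][180:290,355:465]
cv2.imwrite("pics/hold.png",np.hstack([cv2.resize(a,(400,400),interpolation=2),cv2.resize(b,(400,400),interpolation=2)]))
E
```

```text
t 6.15 p [ 450.8 -312.   191.5] toolz yaw -3.68 w 0.271 F [-0.2  0.3 -3.4] q [ 0.21  0.49  0.42  2.08 -0.34  0.63  0.8 ]
shift [ 0.0295 -0.0009 -0.0015] turn [ 0.0021  0.0015 -0.0002]
```

View pics/hold.png

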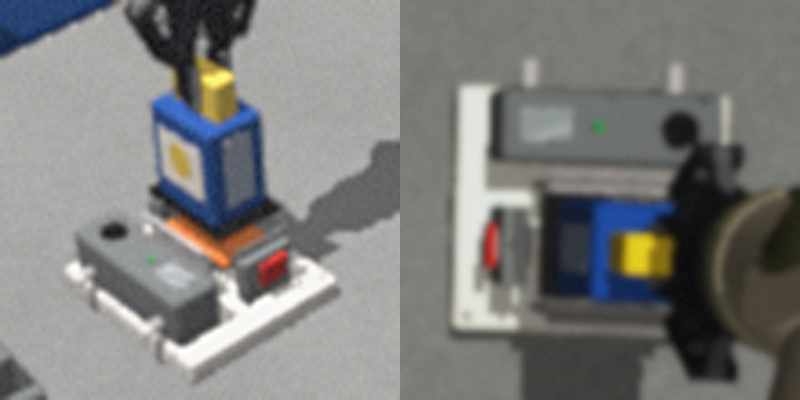

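Run:
```python
from h import *
s,t=pickle.load(open("hold.pkl","rb"))
m=mask(t,(108,150,90),(125,255,255),(390,215,445,280))
for u in(412,415,418,421):
    r=np.nonzero(m[:,u])[0]
    if len(r): print(u,r.min(),r.max(),px2w(t,u,r.min()-.5,169)[:2].round(1),px2w(t,u,r.max()+.5,169)[:2].round(1))
for v in range(238,262,6):
    r=np.nonzero(m[v])[0]; print("left edge",v,r.min(),px2w(t,r.min()-.5,v,169)[:2].round(1))
m=mask(s,(105,120,60),(125,255,255),(200,130,250,170))
print("s corner",[px2w(s,*p,169)[:2].round(1) for p in [(170+155*.275,110+97*.25),(170+262*.275,110+105*.25),(170+212*.275,110+130*.25)]])
```

```text
412 235 262 [ 482.6 -284.4] [ 421.1 -282.3]
415 236 242 [ 480.3 -290.9] [ 464.9 -290.4]
418 236 261 [ 480.1 -297.5] [ 423.  -295.6]
421 236 242 [ 480.  -304.2] [ 464.6 -303.6]
left edge 238 408 [ 475.1 -274.2]
left edge 244 407 [ 461.9 -271.6]
left edge 250 407 [ 448.7 -271.1]
left edge 256 407 [ 435.6 -270.7]
s corner [array([ 472. , -352.5]), array([ 418.3, -273.4]), array([ 473.6, -276.6])]
```

The cartridge is square over the dock at scene crop (210,165) and top crop (620,250). Its body centre measures about (451,-313), against a dock centre of (449,-313). Lowering it onto the platform.

Call:
send_rows(
  motion=[
    {"x": 0,"y": -0.0009,"z": -0.0015,"ax": 0.002,"ay": 0.001,"az": 0,"hand": 1},
    {"x": 0.005,"y": -0.0009,"z": -0.0015,"ax": 0.002,"ay": 0.001,"az": 0,"hand": 1},
    {"x": 0.01,"y": -0.0009,"z": -0.0015,"ax": 0.002,"ay": 0.001,"az": 0,"hand": 1},
    {"x": 0.015,"y": -0.0009,"z": -0.0015,"ax": 0.002,"ay": 0.001,"az": 0,"hand": 1},
    {"x": 0.02,"y": -0.0009,"z": -0.0015,"ax": 0.002,"ay": 0.001,"az": 0,"hand": 1},
    {"x": 0.025,"y": -0.0009,"z": -0.0015,"ax": 0.002,"ay": 0.001,"az": 0,"hand": 1},
    {"x": 0.025,"y": -0.0009,"z": -0.0015,"ax": 0.002,"ay": 0.001,"az": 0,"hand": 1},
  ],
)

```text
time: 6.95
tool_pos: [449.8, -307.9, 169.2]
orientation: [1.382, 1.561, 1.318]
wrist_force: [-6.8, 27.7, 54.9]
gripper_width: 0.266
```

```bash
python3 d.py 449.3 -312.8 150 -3.8
```

```text
t 6.95 p [ 449.8 -307.9  169.2] toolz yaw -3.68 w 0.266 F [-6.8 27.7 54.9] q [ 0.23  0.52  0.39  2.1  -0.37  0.59  0.82]
shift [ 0.0192 -0.0051 -0.0002] turn [ 0.0022  0.0018 -0.0097]
```

Call:
send_rows(
  motion=[
    {"x": -0.012,"y": 0,"z": 0,"ax": 0,"ay": 0,"az": 0,"hand": 1},
    {"x": -0.024,"y": 0,"z": 0,"ax": 0,"ay": 0,"az": 0,"hand": 1},
    {"x": -0.024,"y": 0,"z": 0,"ax": 0,"ay": 0,"az": 0,"hand": 1},
    {"x": -0.024,"y": 0,"z": 0,"ax": 0,"ay": 0,"az": 0,"hand": 1},
  ],
)

```text
time: 7.35
tool_pos: [448.9, -313.6, 190.2]
orientation: [-0.456, 1.57, -0.523]
wrist_force: [-0.5, 0.8, -4.2]
gripper_width: 0.267
```

```bash
python3 d.py 449.3 -312.8 150 -3.8
python3 - <<'E'
from workcell import cams
import cv2,numpy as np,pickle
s=cams.capture("scene");t=cams.capture("top")
pickle.dump((s,t),open("hold2.pkl","wb"))
a=s["frame"][110:210,170:280];b=t["frame"][180:290,355:465]
cv2.imwrite("pics/hold2.png",cv2.resize(a,(800,600),interpolation=2));cv2.imwrite("pics/hold2t.png",cv2.resize(b,(600,600),interpolation=2))
E
```

```text
t 7.35 p [ 448.9 -313.6  190.2] toolz yaw -3.86 w 0.267 F [-0.5  0.8 -4.2] q [ 0.21  0.5   0.42  2.08 -0.34  0.63  0.8 ]
shift [0.0402 0.0008 0.0003] turn [-0.001   0.0011  0.0005]
```

View pics/hold2.png

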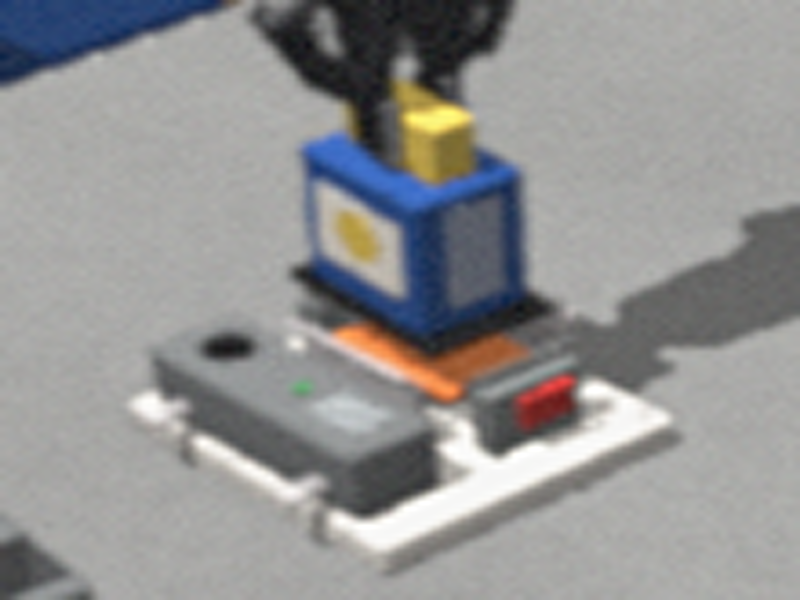

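View pics/hold2t.png

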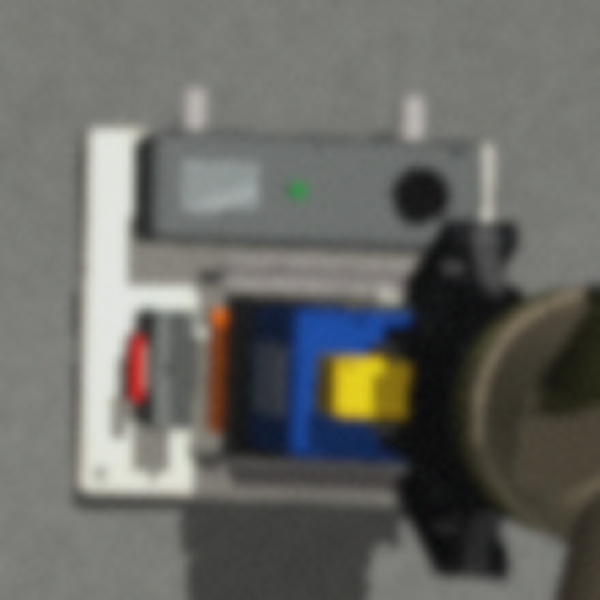

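Run:
```python
from h import *
for f,zb,tc in(("hold.pkl",79,(450.8,-312.)),("hold2.pkl",77.6,(448.9,-313.6))):
    s,t=pickle.load(open(f,"rb"));print(f)
    m=mask(t,(108,100,60),(125,255,255),(390,215,445,280))
    fr=t["frame"]
    for v in(242,250,258):
        print(v,fr[v,385:432].astype(int).sum(1).tolist())
    h=cv2.cvtColor(fr,cv2.COLOR_BGR2HSV)
    y=mask(t,(20,120,120),(35,255,255),(390,215,450,280));ys,xs=np.nonzero(y);print("fin",xs.min(),xs.max(),ys.min(),ys.max(),"left edge y",px2w(t,xs.min()-.5,250,zb+124)[:2], "xmid",px2w(t,xs.min(),(ys.min()+ys.max())/2,zb+124)[:2])
    # scene fin corner
    y=mask(s,(20,90,120),(35,255,255),(205,110,245,150));ys,xs=np.nonzero(y);print("scene fin",xs.min(),xs.max(),ys.min(),ys.max())
```

```text
hold.pkl
242 [338, 299, 278, 272, 277, 317, 375, 372, 271, 148, 94, 86, 88, 98, 123, 146, 146, 155, 151, 153, 153, 154, 168, 196, 232, 261, 266, 269, 262, 267, 271, 274, 273, 274, 274, 261, 248, 214, 194, 165, 141, 112, 97, 66, 50, 46, 43]
250 [338, 308, 281, 269, 258, 265, 299, 284, 201, 116, 87, 82, 83, 100, 139, 159, 162, 159, 162, 161, 170, 173, 188, 208, 242, 258, 256, 223, 179, 163, 201, 297, 392, 443, 465, 465, 463, 434, 364, 293, 268, 265, 258, 236, 167, 91, 53]
258 [378, 399, 369, 325, 325, 346, 347, 294, 193, 111, 88, 83, 80, 84, 95, 96, 95, 90, 96, 90, 95, 124, 170, 213, 245, 253, 232, 197, 156, 151, 148, 146, 144, 146, 143, 143, 147, 147, 141, 130, 110, 100, 72, 57, 49, 40, 46]
fin 416 428 244 255 left edge y [ 450.12182939 -281.0129823 ] xmid [ 451.16209804 -282.11299883]
scene fin 217 233 124 149
hold2.pkl
242 [340, 303, 283, 272, 283, 327, 389, 391, 319, 238, 192, 138, 105, 86, 83, 86, 98, 111, 115, 118, 123, 117, 124, 163, 209, 249, 267, 272, 265, 266, 271, 268, 271, 271, 267, 262, 262, 249, 235, 211, 159, 117, 87, 70, 64, 54, 48]
250 [349, 306, 280, 271, 266, 293, 322, 309, 253, 202, 169, 126, 92, 80, 71, 90, 119, 145, 155, 162, 174, 184, 172, 183, 217, 249, 245, 214, 186, 171, 227, 337, 421, 455, 465, 465, 461, 440, 366, 300, 275, 264, 261, 245, 196, 124, 67]
258 [383, 423, 442, 429, 417, 397, 373, 339, 289, 241, 184, 123, 87, 74, 74, 77, 87, 92, 86, 92, 94, 103, 134, 179, 226, 232, 199, 162, 144, 146, 150, 152, 155, 165, 160, 165, 165, 160, 157, 140, 136, 120, 105, 74, 61, 48, 44]
fin 416 428 245 256 left edge y [ 450.04955573 -281.42237968] xmid [ 448.96670795 -282.45296928]
scene fin 216 234 124 149
```

Run:
```python
from h import *
t=load("top0.pkl")
for n,z,u,v in(("hold flange",85,393.4,250),("hold body top",169,407.2,250),("hold2 flange",84,396.2,250),("hold2 body top",168,408,250),("dock catch wall inner?",62,390,250),("plat left edge",50,394.5,250)):
    print(n,px2w(t,u,v,z)[:2].round(1))
fr=t["frame"]
for v in (244,250,256): print(fr[v,380:440].astype(int)[:,2].tolist())
o=mask(t,(3,150,120),(16,255,255),(370,210,450,275))
for v in(242,248,254): r=np.nonzero(o[v])[0];print(v,r.min(),r.max(),px2w(t,r.min()-.5,v,50)[1],px2w(t,r.max()+.5,v,50)[1])
s=load("scene0.pkl")
```

```text
hold flange [ 445.  -262.8]
hold body top [ 448.7 -272.7]
hold2 flange [ 444.9 -269.7]
hold2 body top [ 448.6 -274.7]
dock catch wall inner? [ 444.  -260.1]
plat left edge [ 443.2 -274. ]
[184, 160, 116, 98, 108, 108, 94, 87, 86, 86, 95, 111, 129, 159, 196, 214, 218, 219, 219, 218, 219, 218, 219, 218, 220, 218, 219, 219, 219, 218, 219, 219, 218, 218, 219, 218, 220, 219, 219, 219, 219, 219, 219, 219, 219, 218, 217, 205, 167, 118, 87, 77, 69, 63, 67, 76, 81, 81, 86, 98]
[185, 154, 112, 103, 111, 110, 99, 91, 87, 89, 97, 111, 137, 174, 203, 216, 218, 220, 219, 220, 219, 220, 221, 220, 219, 219, 219, 219, 218, 219, 218, 219, 219, 218, 219, 219, 220, 218, 218, 218, 219, 219, 219, 218, 219, 219, 216, 203, 165, 122, 97, 88, 77, 70, 74, 78, 78, 81, 87, 97]
[74, 58, 66, 92, 108, 110, 101, 93, 90, 97, 114, 123, 145, 184, 209, 217, 218, 219, 219, 219, 220, 218, 219, 219, 219, 219, 216, 218, 219, 218, 217, 220, 219, 220, 219, 219, 219, 219, 219, 219, 218, 220, 219, 218, 218, 219, 217, 204, 163, 102, 58, 41, 42, 49, 66, 78, 84, 83, 89, 103]
242 394 427 -272.1941370566474 -355.9815595330174
248 393 427 -269.2733461798886 -355.4714400927876
254 393 427 -268.8174879609181 -354.9619554367888
```

The top of the cartridge hasn't moved, but its foot has swung about 5 mm towards -y. The -y flange end caught the lip and the fin pivoted in the grip, tilting it about 0.06 rad. I'll set it back on the counter to straighten it, re-grip harder, and aim a little further +y.

```bash
python3 d.py 589 -26.5 215 0
```

```text
t 7.45 p [ 448.7 -313.3  189.7] toolz yaw -3.85 w 0.268 F [-0.2 -0.1 -4.2] q [ 0.21  0.5   0.42  2.08 -0.34  0.63  0.8 ]
shift [-0.0252  0.2955  0.1208] turn [-0.0671 -0.     -0.0001]
```

Call:
send_rows(
  newtons=120,
  motion=[
    {"x": -0.04,"y": 0,"z": 0,"ax": 0,"ay": 0,"az": 0,"hand": 1},
    {"x": -0.04,"y": 0.03,"z": 0.013,"ax": 0,"ay": 0,"az": 0,"hand": 1},
    {"x": -0.04,"y": 0.07,"z": 0.032,"ax": 0,"ay": 0,"az": 0,"hand": 1},
    {"x": -0.04,"y": 0.11,"z": 0.05,"ax": 0,"ay": 0,"az": 0,"hand": 1},
    {"x": -0.04,"y": 0.15,"z": 0.065,"ax": 0,"ay": 0,"az": 0,"hand": 1},
    {"x": -0.04,"y": 0.19,"z": 0.08,"ax": 0,"ay": 0,"az": 0,"hand": 1},
    {"x": -0.02,"y": 0.22,"z": 0.1,"ax": 0,"ay": 0,"az": 0,"hand": 1},
    {"x": 0,"y": 0.25,"z": 0.11,"ax": 0,"ay": 0,"az": 0,"hand": 1},
    {"x": 0.02,"y": 0.27,"z": 0.12,"ax": 0,"ay": 0,"az": 0,"hand": 1},
    {"x": 0.03,"y": 0.27,"z": 0.12,"ax": 0,"ay": 0,"az": 0,"hand": 1},
  ],
)

```text
time: 8.45
tool_pos: [587.4, -47.7, 157.7]
orientation: [2.58, 1.569, 2.518]
wrist_force: [-0.3, 0.2, -4.1]
gripper_width: 0.258
```

```bash
python3 d.py 589 -26.5 117 -3.8
```

```text
t 8.45 p [587.4 -47.7 157.7] toolz yaw -3.53 w 0.258 F [-0.3  0.2 -4.1] q [-0.29  0.59  0.41  2.01 -0.39  0.62  0.32]
shift [0.0407 0.0212 0.0003] turn [ 0.0047 -0.0017 -0.0011]
```

Cartridge clear of everything here. I'll lower it, release it and look.

Call:
send_rows(
  motion=[
    {"x": 0.02,"y": 0,"z": 0,"ax": 0,"ay": 0,"az": 0,"hand": 1},
    {"x": 0.035,"y": 0,"z": 0,"ax": 0,"ay": 0,"az": 0,"hand": 1},
    {"x": 0.041,"y": 0,"z": 0,"ax": 0,"ay": 0,"az": 0,"hand": 1},
    {"x": 0.041,"y": 0,"z": 0,"ax": 0,"ay": 0,"az": 0,"hand": 1},
    {"x": 0.041,"y": 0,"z": 0,"ax": 0,"ay": 0,"az": 0,"hand": 1},
    {"x": 0.041,"y": 0,"z": 0,"ax": 0,"ay": 0,"az": 0,"hand": -1},
    {"x": 0.041,"y": 0,"z": 0,"ax": 0,"ay": 0,"az": 0,"hand": -1},
    {"x": 0.041,"y": 0,"z": 0,"ax": 0,"ay": 0,"az": 0,"hand": -1},
    {"x": 0.041,"y": 0,"z": 0,"ax": 0,"ay": 0,"az": 0,"hand": -1},
    {"x": 0.041,"y": 0,"z": 0,"ax": 0,"ay": 0,"az": 0,"hand": -1},
  ],
)

```text
time: 9.45
tool_pos: [586.9, -51.9, 119.8]
orientation: [0.046, 1.569, -0.021]
wrist_force: [0.0, 0.2, -0.3]
gripper_width: 0.998
```

```bash
python3 d.py 589 -47.7 112 -3.8
python3 - <<'E'
from workcell import cams
import cv2,numpy as np,pickle
s=cams.capture("scene");t=cams.capture("top")
pickle.dump((s,t),open("rel.pkl","wb"))
a=s["frame"][150:270,200:320];b=t["frame"][150:240,250:340]
cv2.imwrite("pics/rel.png",np.hstack([cv2.resize(a,(400,400),interpolation=2),cv2.resize(b,(400,400),interpolation=2)]))
E
```

```text
t 9.45 p [586.9 -51.9 119.8] toolz yaw -3.83 w 0.998 F [ 0.   0.2 -0.3] q [-0.25  0.64  0.37  2.04 -0.43  0.54  0.35]
shift [0.0078 0.0043 0.0018] turn [-0.0006  0.0014 -0.0001]
```

View pics/rel.png

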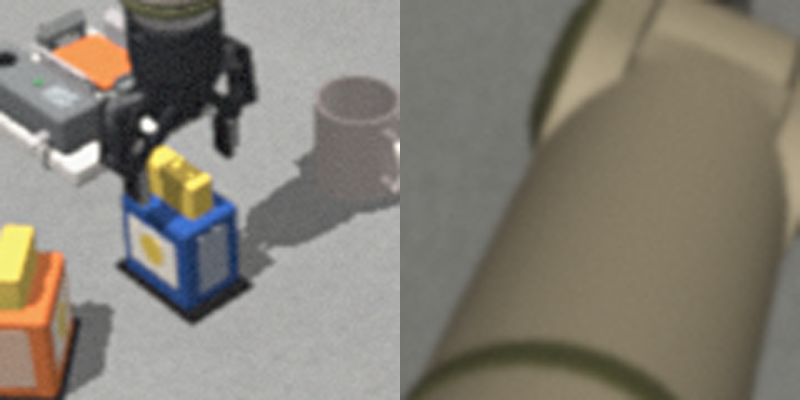

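The cartridge stands upright again at scene crop (185,240). I'd been reading TCP positions before the arm settled, which explains the millimetre errors. I'll move aside for a clean two-view measurement.

Call:
send_rows(
  motion=[
    {"x": -0.04,"y": 0,"z": 0,"ax": 0,"ay": 0,"az": 0,"hand": -1},
    {"x": -0.08,"y": 0,"z": 0,"ax": 0,"ay": 0,"az": 0,"hand": -1},
    {"x": -0.12,"y": -0.03,"z": 0,"ax": 0,"ay": 0,"az": 0,"hand": -1},
    {"x": -0.12,"y": -0.08,"z": 0,"ax": 0,"ay": 0,"az": 0,"hand": -1},
    {"x": -0.12,"y": -0.13,"z": 0,"ax": 0,"ay": 0,"az": 0,"hand": -1},
    {"x": -0.12,"y": -0.18,"z": 0,"ax": 0,"ay": 0,"az": 0,"hand": -1},
    {"x": -0.12,"y": -0.23,"z": 0,"ax": 0,"ay": 0,"az": 0,"hand": -1},
    {"x": -0.12,"y": -0.25,"z": 0,"ax": 0,"ay": 0,"az": 0,"hand": -1},
    {"x": -0.12,"y": -0.25,"z": 0,"ax": 0,"ay": 0,"az": 0,"hand": -1},
    {"x": -0.12,"y": -0.25,"z": 0,"ax": 0,"ay": 0,"az": 0,"hand": -1},
  ],
)

```text
time: 10.55
tool_pos: [569.7, -301.1, 239.2]
orientation: [1.032, 1.57, 0.965]
wrist_force: [-0.1, 0.7, 0.1]
gripper_width: 0.999
```

```bash
python3 d.py
python3 - <<'E'
from workcell import cams
from h import *
s=cams.capture("scene");t=cams.capture("top")
pickle.dump((s,t),open("re2.pkl","wb"))
cv2.imwrite("pics/re2.png",np.hstack([cv2.resize(s["frame"][180:260,220:300],(400,400),interpolation=2),cv2.resize(t["frame"][155:235,260:340],(400,400),interpolation=2)]))
print("fin top",rect_at(t,mask(t,(20,120,120),(35,255,255),(270,165,345,225)),124))
for v in(205,220): print("fin s",rect_at(s,mask(s,(20,90,v),(35,255,255),(240,190,290,225)),124))
# flange via dark mask & body
for c,roi in((t,(265,160,345,240)),(s,(220,185,300,265))):
    b=mask(c,(100,60,20),(130,255,255),roi);k=max(cv2.findContours(b,0,1)[0],key=cv2.contourArea)
    print("body px",cv2.boundingRect(k))
E
```

```text
t 10.55 p [ 569.7 -301.1  239.2] toolz yaw -3.88 w 0.999 F [-0.1  0.7  0.1] q [ 0.09  0.55  0.47  1.82 -0.32  0.85  0.65]
fin top (((583.5714111328125, -59.60490417480469), (61.094825744628906, 23.830089569091797), 85.70487976074219), array([583.63180815, -59.41663266]), 277)
fin s (((588.1995239257812, -58.17332077026367), (64.41629028320312, 25.677778244018555), 85.98162078857422), array([588.72619028, -57.18678448]), 138)
fin s (((587.663818359375, -58.224632263183594), (63.6472053527832, 24.6162166595459), 85.98162078857422), array([587.56419804, -57.75764455]), 129)
body px (289, 180, 37, 29)
body px (236, 205, 36, 39)
```

View pics/re2.png

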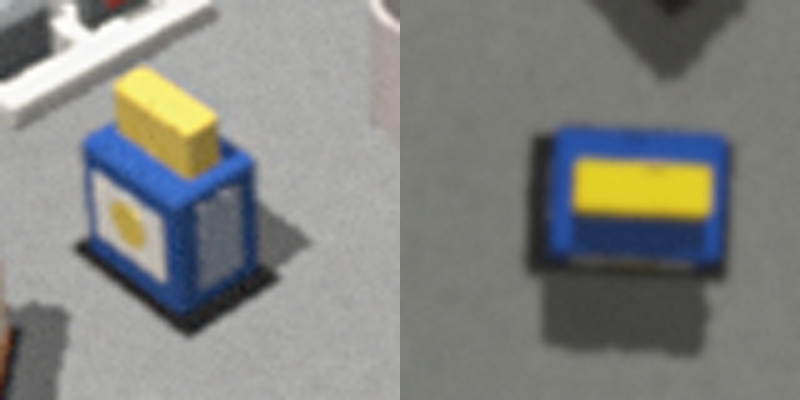

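```bash
python3 d.py 586.5 -58.7 239 -4.1
```

```text
t 10.65 p [ 570.3 -299.6  239.2] toolz yaw -3.73 w 1.002 F [-0.2  1.   0. ] q [ 0.09  0.55  0.47  1.82 -0.32  0.85  0.65]
shift [0.0005 0.2414 0.0005] turn [ 0.0065  0.0005 -0.0011]
```

Call:
send_rows(
  motion=[
    {"x": 0,"y": 0.05,"z": 0,"ax": 0,"ay": 0,"az": 0,"hand": -1},
    {"x": 0,"y": 0.1,"z": 0,"ax": 0,"ay": 0,"az": 0,"hand": -1},
    {"x": 0,"y": 0.15,"z": 0,"ax": 0,"ay": 0,"az": 0,"hand": -1},
    {"x": 0,"y": 0.2,"z": 0,"ax": 0,"ay": 0,"az": 0,"hand": -1},
    {"x": 0,"y": 0.23,"z": 0,"ax": 0.005,"ay": 0,"az": 0,"hand": -1},
    {"x": 0,"y": 0.243,"z": 0,"ax": 0.005,"ay": 0,"az": 0,"hand": -1},
    {"x": 0.04,"y": 0.243,"z": 0,"ax": 0.005,"ay": 0,"az": 0,"hand": -1},
    {"x": 0.08,"y": 0.243,"z": 0,"ax": 0.005,"ay": 0,"az": 0,"hand": -1},
    {"x": 0.08,"y": 0.243,"z": 0,"ax": 0.005,"ay": 0,"az": 0,"hand": -1},
    {"x": 0.08,"y": 0.243,"z": 0,"ax": 0.005,"ay": 0,"az": 0,"hand": -1},
  ],
)

```text
time: 11.65
tool_pos: [586.1, -59.3, 159.8]
orientation: [-2.252, 1.57, -2.324]
wrist_force: [0.9, -0.7, 0.2]
gripper_width: 0.999
```

```bash
python3 d.py 586.5 -58.7 112 -4.1
```

```text
t 11.65 p [586.1 -59.3 159.8] toolz yaw -4.15 w 0.999 F [ 0.9 -0.7  0.2] q [-0.28  0.58  0.42  2.01 -0.39  0.62  0.33]
shift [0.0478 0.0006 0.0004] turn [-0.0008 -0.0004  0.0005]
```

Call:
send_rows(
  newtons=120,
  motion=[
    {"x": 0.03,"y": 0,"z": 0,"ax": 0,"ay": 0,"az": 0,"hand": -1},
    {"x": 0.048,"y": 0,"z": 0,"ax": 0,"ay": 0,"az": 0,"hand": -1},
    {"x": 0.048,"y": 0,"z": 0,"ax": 0,"ay": 0,"az": 0,"hand": -1},
    {"x": 0.048,"y": 0,"z": 0,"ax": 0,"ay": 0,"az": 0,"hand": 1},
    {"x": 0.048,"y": 0,"z": 0,"ax": 0,"ay": 0,"az": 0,"hand": 1},
    {"x": 0.048,"y": 0,"z": 0,"ax": 0,"ay": 0,"az": 0,"hand": 1},
    {"x": 0.048,"y": 0,"z": 0,"ax": 0,"ay": 0,"az": 0,"hand": 1},
    {"x": 0.048,"y": 0,"z": 0,"ax": 0,"ay": 0,"az": 0,"hand": 1},
    {"x": 0.048,"y": 0,"z": 0,"ax": 0,"ay": 0,"az": 0,"hand": 1},
    {"x": 0.048,"y": 0,"z": 0,"ax": 0,"ay": 0,"az": 0,"hand": 1},
  ],
)

```text
time: 12.65
tool_pos: [586.5, -58.9, 112.6]
orientation: [0.286, 1.569, 0.214]
wrist_force: [-2.9, 0.5, 9.2]
gripper_width: 0.255
```

```bash
python3 d.py 449.7 -311.5 242 -4.1
```

```text
t 12.65 p [586.5 -58.9 112.6] toolz yaw -4.13 w 0.255 F [-2.9  0.5  9.2] q [-0.24  0.65  0.36  2.04 -0.44  0.52  0.37]
shift [-0.1298 -0.2618 -0.118 ] turn [-0.0005  0.0018 -0.0005]
```

Call:
send_rows(
  motion=[
    {"x": -0.02,"y": 0,"z": 0,"ax": 0,"ay": 0,"az": 0,"hand": 1},
    {"x": -0.06,"y": 0,"z": 0,"ax": 0,"ay": 0,"az": 0,"hand": 1},
    {"x": -0.1,"y": -0.02,"z": -0.009,"ax": 0,"ay": 0,"az": 0,"hand": 1},
    {"x": -0.13,"y": -0.05,"z": -0.023,"ax": 0,"ay": 0,"az": 0,"hand": 1},
    {"x": -0.13,"y": -0.09,"z": -0.041,"ax": 0,"ay": 0,"az": 0,"hand": 1},
    {"x": -0.13,"y": -0.13,"z": -0.059,"ax": 0,"ay": 0,"az": 0,"hand": 1},
    {"x": -0.13,"y": -0.17,"z": -0.077,"ax": 0,"ay": 0,"az": 0,"hand": 1},
    {"x": -0.13,"y": -0.21,"z": -0.095,"ax": 0,"ay": 0,"az": 0,"hand": 1},
    {"x": -0.13,"y": -0.24,"z": -0.108,"ax": 0,"ay": 0,"az": 0,"hand": 1},
    {"x": -0.13,"y": -0.262,"z": -0.118,"ax": 0,"ay": 0,"az": 0,"hand": 1},
  ],
)

```text
time: 13.65
tool_pos: [447.7, -313.8, 241.5]
orientation: [-0.882, 1.57, -0.957]
wrist_force: [0.9, 0.3, -3.4]
gripper_width: 0.261
```

Call:
send_rows(
  motion=[
    {"x": 0,"y": 0,"z": 0,"ax": 0,"ay": 0,"az": 0,"hand": 1},
    {"x": 0,"y": 0,"z": 0,"ax": 0,"ay": 0,"az": 0,"hand": 1},
    {"x": 0.02,"y": 0,"z": 0,"ax": 0,"ay": 0,"az": 0,"hand": 1},
    {"x": 0.04,"y": 0,"z": 0,"ax": 0,"ay": 0,"az": 0,"hand": 1},
    {"x": 0.048,"y": 0,"z": 0,"ax": 0,"ay": 0,"az": 0,"hand": 1},
    {"x": 0.048,"y": 0,"z": 0,"ax": 0,"ay": 0,"az": 0,"hand": 1},
    {"x": 0.048,"y": 0,"z": 0,"ax": 0,"ay": 0,"az": 0,"hand": 1},
    {"x": 0.048,"y": 0,"z": 0,"ax": 0,"ay": 0,"az": 0,"hand": 1},
  ],
)

```text
time: 14.45
tool_pos: [450.2, -311.8, 194.2]
orientation: [-0.235, 1.569, -0.307]
wrist_force: [-0.5, -0.2, -3.4]
gripper_width: 0.262
```

```bash
python3 d.py 449.5 -311.4 180 -4.1
python3 - <<'E'
from workcell import cams
from h import *
s=cams.capture("scene");t=cams.capture("top")
pickle.dump((s,t),open("hold3.pkl","wb"))
fr=t["frame"];print(fr[250,385:432].astype(int).sum(1).tolist())
y=mask(t,(20,120,120),(35,255,255),(390,215,450,280));ys,xs=np.nonzero(y);print(xs.min(),px2w(t,xs.min()-.5,250,80+124)[:2])
a=s["frame"][110:210,170:280];b=t["frame"][180:290,355:465]
cv2.imwrite("pics/hold3.png",np.hstack([cv2.resize(a,(400,400),interpolation=2),cv2.resize(b,(400,400),interpolation=2)]))
E
```

```text
t 14.45 p [ 450.2 -311.8  194.2] toolz yaw -4.11 w 0.262 F [-0.5 -0.2 -3.4] q [ 0.19  0.49  0.45  2.08 -0.35  0.64  0.81]
shift [ 0.0142  0.0004 -0.0008] turn [-0.0001  0.002   0.0005]
[346, 303, 279, 270, 256, 260, 289, 269, 181, 112, 86, 85, 86, 110, 142, 158, 162, 158, 164, 172, 186, 172, 181, 219, 252, 259, 249, 220, 179, 169, 225, 327, 416, 452, 461, 465, 457, 435, 364, 297, 268, 269, 265, 237, 178, 102, 61]
416 [ 450.17345343 -280.72055561]
```

View pics/hold3.png

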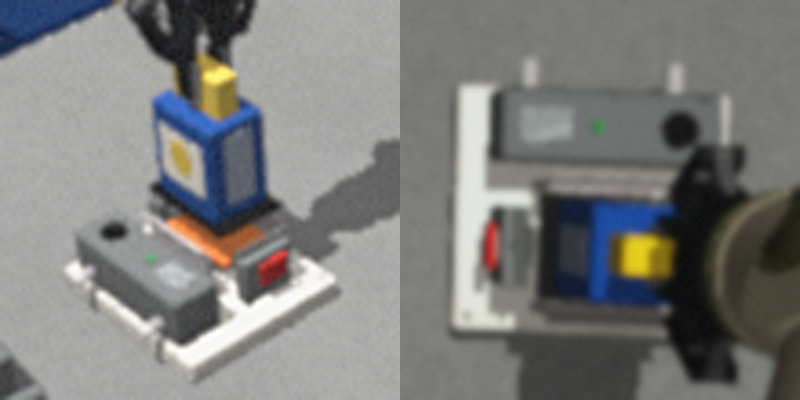

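Now it's upright and centred, with fin and flange both at about y = -313, matching the dock. Lowering gently in short stages.

Call:
send_rows(
  motion=[
    {"x": 0.005,"y": 0.0005,"z": -0.0005,"ax": 0,"ay": 0,"az": 0,"hand": 1},
    {"x": 0.01,"y": 0.0005,"z": -0.0005,"ax": 0,"ay": 0,"az": 0,"hand": 1},
    {"x": 0.015,"y": 0.0005,"z": -0.0005,"ax": 0,"ay": 0,"az": 0,"hand": 1},
    {"x": 0.019,"y": 0.0005,"z": -0.0005,"ax": 0,"ay": 0,"az": 0,"hand": 1},
    {"x": 0.019,"y": 0.0005,"z": -0.0005,"ax": 0,"ay": 0,"az": 0,"hand": 1},
  ],
)

```text
time: 15.05
tool_pos: [449.0, -311.1, 173.7]
orientation: [2.014, 1.57, 1.942]
wrist_force: [-0.4, -0.2, -3.8]
gripper_width: 0.254
```

Call:
send_rows(
  motion=[
    {"x": 0.003,"y": 0,"z": 0,"ax": 0,"ay": 0,"az": 0,"hand": 1},
    {"x": 0.006,"y": 0,"z": 0,"ax": 0,"ay": 0,"az": 0,"hand": 1},
    {"x": 0.006,"y": 0,"z": 0,"ax": 0,"ay": 0,"az": 0,"hand": 1},
  ],
)

```text
time: 15.35
tool_pos: [449.1, -311.0, 168.1]
orientation: [0.599, 1.57, 0.527]
wrist_force: [1.1, -1.2, -4.8]
gripper_width: 0.263
```

Call:
send_rows(
  motion=[
    {"x": 0.002,"y": 0,"z": 0,"ax": 0,"ay": 0,"az": 0,"hand": 1},
    {"x": 0.004,"y": 0,"z": 0,"ax": 0,"ay": 0,"az": 0,"hand": 1},
    {"x": 0.006,"y": 0,"z": 0,"ax": 0,"ay": 0,"az": 0,"hand": 1},
    {"x": 0.008,"y": 0,"z": 0,"ax": 0,"ay": 0,"az": 0,"hand": 1},
    {"x": 0.008,"y": 0,"z": 0,"ax": 0,"ay": 0,"az": 0,"hand": 1},
  ],
)

```text
time: 15.85
tool_pos: [449.3, -311.4, 160.6]
orientation: [-0.17, 1.569, -0.242]
wrist_force: [-1.6, -0.2, 3.4]
gripper_width: 0.258
```

Call:
send_rows(
  motion=[
    {"x": 0.002,"y": 0,"z": 0,"ax": 0,"ay": 0,"az": 0,"hand": 1},
    {"x": 0.004,"y": 0,"z": 0,"ax": 0,"ay": 0,"az": 0,"hand": 1},
    {"x": 0.006,"y": 0,"z": 0,"ax": 0,"ay": 0,"az": 0,"hand": 1},
    {"x": 0.008,"y": 0,"z": 0,"ax": 0,"ay": 0,"az": 0,"hand": 1},
    {"x": 0.008,"y": 0,"z": 0,"ax": 0,"ay": 0,"az": 0,"hand": 1},
  ],
)

```text
time: 16.35
tool_pos: [449.3, -311.5, 153.0]
orientation: [-0.134, 1.569, -0.206]
wrist_force: [-2.3, -0.1, 7.2]
gripper_width: 0.262
```

Call:
send_rows(
  motion=[
    {"x": 0.002,"y": 0,"z": 0,"ax": 0,"ay": 0,"az": 0,"hand": 1},
    {"x": 0.004,"y": 0,"z": 0,"ax": 0,"ay": 0,"az": 0,"hand": 1},
    {"x": 0.006,"y": 0,"z": 0,"ax": 0,"ay": 0,"az": 0,"hand": 1},
    {"x": 0.008,"y": 0,"z": 0,"ax": 0,"ay": 0,"az": 0,"hand": 1},
    {"x": 0.009,"y": 0,"z": 0,"ax": 0,"ay": 0,"az": 0,"hand": 1},
    {"x": 0.009,"y": 0,"z": 0,"ax": 0,"ay": 0,"az": 0,"hand": 1},
    {"x": 0.009,"y": 0,"z": 0,"ax": 0,"ay": 0,"az": 0,"hand": 1},
  ],
)

```text
time: 17.05
tool_pos: [449.4, -311.5, 144.2]
orientation: [-0.105, 1.569, -0.177]
wrist_force: [-1.6, 1.0, 9.5]
gripper_width: 0.26
```

Call:
send_rows(
  motion=[
    {"x": 0.001,"y": 0,"z": 0,"ax": 0,"ay": 0,"az": 0,"hand": 1},
    {"x": 0.002,"y": 0,"z": 0,"ax": 0,"ay": 0,"az": 0,"hand": 1},
    {"x": 0.003,"y": 0,"z": 0,"ax": 0,"ay": 0,"az": 0,"hand": 1},
    {"x": 0.003,"y": 0,"z": 0,"ax": 0,"ay": 0,"az": 0,"hand": 1},
    {"x": 0.003,"y": 0,"z": 0,"ax": 0,"ay": 0,"az": 0,"hand": 1},
  ],
)

```text
time: 17.55
tool_pos: [449.4, -311.5, 141.2]
orientation: [-0.098, 1.569, -0.17]
wrist_force: [-2.6, -0.5, 11.4]
gripper_width: 0.264
```

Run:
```python
from workcell import cams
from h import *
s=cams.capture("scene");t=cams.capture("top")
a=s["frame"][110:210,170:280];b=t["frame"][180:290,355:465]
cv2.imwrite("pics/press.png",np.hstack([cv2.resize(a,(400,400),interpolation=2),cv2.resize(b,(400,400),interpolation=2)]))
```

```text
(no output)
```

View pics/press.png

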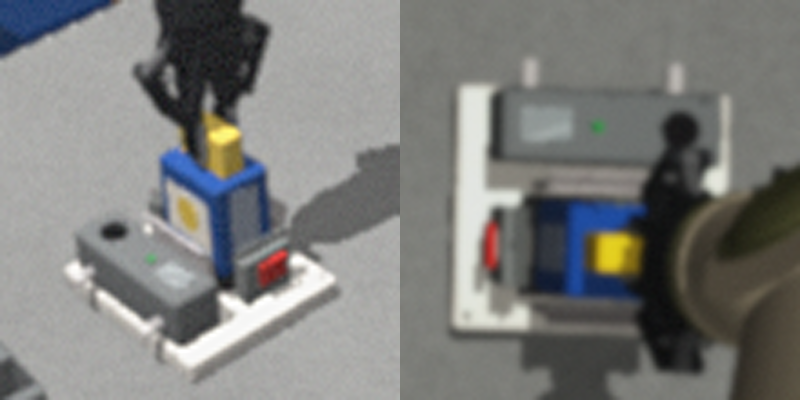

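It's pressed to about 21 mm with about 15 N of push. To test the catches, I'll ease up 7 mm while still gripping; if they hold, there'll be a pull.

Call:
send_rows(
  motion=[
    {"x": -0.002,"y": 0,"z": 0,"ax": 0,"ay": 0,"az": 0,"hand": 1},
    {"x": -0.004,"y": 0,"z": 0,"ax": 0,"ay": 0,"az": 0,"hand": 1},
    {"x": -0.005,"y": 0,"z": 0,"ax": 0,"ay": 0,"az": 0,"hand": 1},
    {"x": -0.005,"y": 0,"z": 0,"ax": 0,"ay": 0,"az": 0,"hand": 1},
    {"x": -0.005,"y": 0,"z": 0,"ax": 0,"ay": 0,"az": 0,"hand": 1},
  ],
)

```text
time: 18.15
tool_pos: [449.3, -311.4, 145.6]
orientation: [-0.264, 1.569, -0.336]
wrist_force: [-1.0, -0.6, 5.3]
gripper_width: 0.263
```

Call:
send_rows(
  motion=[
    {"x": -0.001,"y": 0,"z": 0,"ax": 0,"ay": 0,"az": 0,"hand": 1},
    {"x": -0.002,"y": 0,"z": 0,"ax": 0,"ay": 0,"az": 0,"hand": 1},
    {"x": -0.002,"y": 0,"z": 0,"ax": 0,"ay": 0,"az": 0,"hand": 1},
    {"x": -0.002,"y": 0,"z": 0,"ax": 0,"ay": 0,"az": 0,"hand": 1},
  ],
)

```text
time: 18.55
tool_pos: [449.2, -311.3, 145.9]
orientation: [-2.187, 1.57, -2.259]
wrist_force: [1.8, -5.1, -24.0]
gripper_width: 0.259
```

The catches hold: it stopped at 145.9 mm with a 20 N downward pull. Easing back down 1.5 mm, opening and lifting off.

Call:
send_rows(
  motion=[
    {"x": 0.0015,"y": 0,"z": 0,"ax": 0,"ay": 0,"az": 0,"hand": 1},
    {"x": 0.0015,"y": 0,"z": 0,"ax": 0,"ay": 0,"az": 0,"hand": 1},
    {"x": 0.0015,"y": 0,"z": 0,"ax": 0,"ay": 0,"az": 0,"hand": -1},
    {"x": 0.0015,"y": 0,"z": 0,"ax": 0,"ay": 0,"az": 0,"hand": -1},
    {"x": 0.0015,"y": 0,"z": 0,"ax": 0,"ay": 0,"az": 0,"hand": -1},
    {"x": 0.0015,"y": 0,"z": 0,"ax": 0,"ay": 0,"az": 0,"hand": -1},
    {"x": 0.0015,"y": 0,"z": 0,"ax": 0,"ay": 0,"az": 0,"hand": -1},
    {"x": -0.03,"y": 0,"z": 0,"ax": 0,"ay": 0,"az": 0,"hand": -1},
    {"x": -0.08,"y": 0,"z": 0,"ax": 0,"ay": 0,"az": 0,"hand": -1},
    {"x": -0.13,"y": 0,"z": 0,"ax": 0,"ay": 0,"az": 0,"hand": -1},
  ],
)

```text
time: 19.55
tool_pos: [448.5, -311.0, 278.5]
orientation: [2.866, 1.57, 2.794]
wrist_force: [1.6, -0.4, -0.6]
gripper_width: 1.001
```

Call:
send_rows(
  motion=[
    {"x": -0.05,"y": 0.02,"z": 0,"ax": 0,"ay": 0,"az": 0,"hand": -1},
    {"x": -0.08,"y": 0.06,"z": 0,"ax": 0,"ay": 0,"az": 0,"hand": -1},
    {"x": -0.08,"y": 0.11,"z": 0,"ax": 0,"ay": 0,"az": 0,"hand": -1},
    {"x": -0.08,"y": 0.16,"z": 0,"ax": 0,"ay": 0,"az": 0,"hand": -1},
    {"x": -0.08,"y": 0.21,"z": 0,"ax": 0,"ay": 0,"az": 0,"hand": -1},
    {"x": -0.08,"y": 0.26,"z": 0,"ax": 0,"ay": 0,"az": 0,"hand": -1},
    {"x": -0.08,"y": 0.31,"z": 0,"ax": 0,"ay": 0,"az": 0,"hand": -1},
    {"x": -0.08,"y": 0.35,"z": 0,"ax": 0,"ay": 0,"az": 0,"hand": -1},
    {"x": -0.08,"y": 0.35,"z": 0,"ax": 0,"ay": 0,"az": 0,"hand": -1},
    {"x": -0.08,"y": 0.35,"z": 0,"ax": 0,"ay": 0,"az": 0,"hand": -1},
  ],
)

```text
time: 20.55
tool_pos: [474.1, 38.6, 357.4]
orientation: [-0.346, 1.57, -0.416]
wrist_force: [-0.4, -0.4, 0.1]
gripper_width: 1.0
```

```bash
python3 d.py 430 351 355 -2
python3 - <<'E'
from workcell import cams
from h import *
s=cams.capture("scene");t=cams.capture("top");pickle.dump((s,t),open("docked.pkl","wb"))
a=s["frame"][120:210,180:270];b=t["frame"][180:290,355:465]
cv2.imwrite("pics/docked.png",np.hstack([cv2.resize(a,(400,400),interpolation=2),cv2.resize(b,(400,400),interpolation=2)]))
print("fin top",rect_at(t,mask(t,(20,120,120),(35,255,255),(380,215,450,280)),157))
E
```

```text
t 20.55 p [474.1  38.6 357.4] toolz yaw -3.98 w 1.0 F [-0.4 -0.4  0.1] q [-0.57  0.17  0.44  2.03 -0.09  0.95 -0.15]
shift [ 0.0022  0.3086 -0.0657] turn [-0.0346  0.0007  0.0003]
fin top (((447.4077453613281, -312.3237609863281), (64.82976531982422, 22.2239933013916), 88.8929214477539), array([ 447.38933103, -312.34813684]), 310)
```

View pics/docked.png

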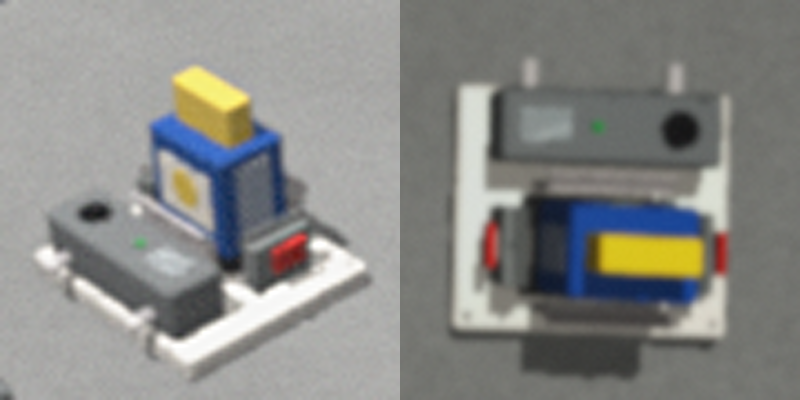

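The cartridge is seated, at scene crop (215,150), with its fin centre at (447,-312), on the dock axis to about 1 mm. The red tabs are in at top crop (490,245) and (722,253). Now for the sign: I'll pinch the disc at its top edge over the spindle and turn the wrist.

Call:
send_rows(
  motion=[
    {"x": 0,"y": 0.045,"z": -0.009,"ax": 0,"ay": 0,"az": 0,"hand": -1},
    {"x": 0,"y": 0.09,"z": -0.019,"ax": 0,"ay": 0,"az": 0,"hand": -1},
    {"x": 0,"y": 0.135,"z": -0.028,"ax": 0,"ay": 0,"az": 0,"hand": -1},
    {"x": 0,"y": 0.18,"z": -0.038,"ax": 0,"ay": 0,"az": 0,"hand": -1},
    {"x": 0,"y": 0.225,"z": -0.047,"ax": -0.02,"ay": 0,"az": 0,"hand": -1},
    {"x": 0,"y": 0.27,"z": -0.057,"ax": -0.035,"ay": 0,"az": 0,"hand": -1},
    {"x": 0,"y": 0.3086,"z": -0.0657,"ax": -0.035,"ay": 0,"az": 0,"hand": -1},
    {"x": 0,"y": 0.3086,"z": -0.0657,"ax": -0.035,"ay": 0,"az": 0,"hand": -1},
    {"x": 0,"y": 0.3086,"z": -0.0657,"ax": -0.035,"ay": 0,"az": 0,"hand": -1},
    {"x": 0,"y": 0.3086,"z": -0.0657,"ax": -0.035,"ay": 0,"az": 0,"hand": -1},
  ],
)

```text
time: 21.65
tool_pos: [431.9, 348.2, 357.4]
orientation: [-0.679, 1.569, -0.719]
wrist_force: [-0.1, 0.1, -0.2]
gripper_width: 1.001
```

```bash
python3 d.py 430 351 207 -2
```

```text
t 21.65 p [431.9 348.2 357.4] toolz yaw -2.3 w 1.001 F [-0.1  0.1 -0.2] q [-0.99  0.28  0.27  1.87 -0.09  1.   -0.72]
shift [ 0.1504  0.0029 -0.0022] turn [-0.0053  0.0011  0.0009]
```

Call:
send_rows(
  motion=[
    {"x": 0.04,"y": 0.0025,"z": -0.002,"ax": 0,"ay": 0,"az": 0,"hand": -1},
    {"x": 0.08,"y": 0.0025,"z": -0.002,"ax": 0,"ay": 0,"az": 0,"hand": -1},
    {"x": 0.11,"y": 0.0025,"z": -0.002,"ax": 0,"ay": 0,"az": 0,"hand": -1},
    {"x": 0.13,"y": 0.0025,"z": -0.002,"ax": 0,"ay": 0,"az": 0,"hand": -1},
    {"x": 0.15,"y": 0.0025,"z": -0.002,"ax": 0,"ay": 0,"az": 0,"hand": -1},
    {"x": 0.15,"y": 0.0025,"z": -0.002,"ax": 0,"ay": 0,"az": 0,"hand": -1},
    {"x": 0.15,"y": 0.0025,"z": -0.002,"ax": 0,"ay": 0,"az": 0,"hand": -1},
  ],
)

```text
time: 22.35
tool_pos: [430.0, 351.7, 207.9]
orientation: [-0.404, 1.57, -0.443]
wrist_force: [-0.8, 0.6, 1.1]
gripper_width: 1.0
```

```bash
python3 d.py 430 351 207 -2;  python3 - <<'E'
from workcell import cams
from h import *
s=cams.capture("scene")
cv2.imwrite("pics/sg.png",cv2.resize(s["frame"][140:300,360:490],(520,600),interpolation=2))
E
```

```text
t 22.35 p [430.  351.7 207.9] toolz yaw -2.25 w 1.0 F [-0.8  0.6  1.1] q [-0.95  0.46  0.22  2.04 -0.16  0.66 -0.66]
shift [ 0.0009 -0.0007  0.0001] turn [-0.0043  0.0011  0.0005]
```

View pics/sg.png

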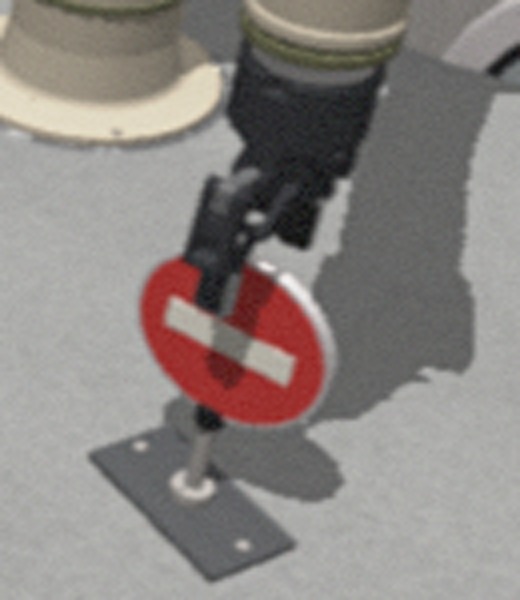

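The fingers straddle the disc's top edge at crop (225,265). Closing gently.

Call:
send_rows(
  newtons=25,
  motion=[
    {"x": 0,"y": 0,"z": 0,"ax": 0,"ay": 0,"az": 0,"hand": 1},
    {"x": 0,"y": 0,"z": 0,"ax": 0,"ay": 0,"az": 0,"hand": 1},
    {"x": 0,"y": 0,"z": 0,"ax": 0,"ay": 0,"az": 0,"hand": 1},
    {"x": 0,"y": 0,"z": 0,"ax": 0,"ay": 0,"az": 0,"hand": 1},
    {"x": 0,"y": 0,"z": 0,"ax": 0,"ay": 0,"az": 0,"hand": 1},
    {"x": 0,"y": 0,"z": 0,"ax": 0,"ay": 0,"az": 0,"hand": 1},
    {"x": 0,"y": 0,"z": 0,"ax": 0,"ay": 0,"az": 0,"hand": 1},
    {"x": 0,"y": 0,"z": 0,"ax": 0,"ay": 0,"az": 0,"hand": 1},
    {"x": 0,"y": 0,"z": 0,"ax": 0,"ay": 0,"az": 0,"hand": 1},
  ],
)

```text
time: 23.3
tool_pos: [432.3, 353.1, 207.8]
orientation: [0.279, 1.565, 0.24]
wrist_force: [11.4, -0.1, -3.9]
gripper_width: 0.089
```

```bash
python3 d.py 430 351 207 158.3
```

```text
t 23.3 p [432.3 353.1 207.8] toolz yaw -2.21 w 0.089 F [11.4 -0.1 -3.9] q [-0.95  0.46  0.23  2.04 -0.16  0.66 -0.66]
shift [ 0.0008 -0.0022 -0.0022] turn [-2.8013  0.0039  0.008 ]
```

Call:
send_rows(
  motion=[
    {"x": 0,"y": 0,"z": 0.003,"ax": 0,"ay": 0,"az": 0,"hand": 1},
    {"x": 0,"y": 0,"z": 0.003,"ax": -0.1,"ay": 0,"az": 0,"hand": 1},
    {"x": 0,"y": 0,"z": 0.003,"ax": -0.2,"ay": 0,"az": 0,"hand": 1},
    {"x": 0,"y": 0,"z": 0.003,"ax": -0.3,"ay": 0,"az": 0,"hand": 1},
    {"x": 0,"y": 0,"z": 0.003,"ax": -0.4,"ay": 0,"az": 0,"hand": 1},
  ],
)

```text
time: 23.8
tool_pos: [431.4, 352.9, 207.7]
orientation: [-2.727, 1.57, -2.36]
wrist_force: [-3.7, -2.0, 6.9]
gripper_width: 0.086
```

Call:
send_rows(
  motion=[
    {"x": 0,"y": 0,"z": 0,"ax": -0.12,"ay": 0,"az": 0,"hand": 1},
    {"x": 0,"y": 0,"z": 0,"ax": -0.24,"ay": 0,"az": 0,"hand": 1},
    {"x": 0,"y": 0,"z": 0,"ax": -0.36,"ay": 0,"az": 0,"hand": 1},
    {"x": 0,"y": 0,"z": 0,"ax": -0.48,"ay": 0,"az": 0,"hand": 1},
    {"x": 0,"y": 0,"z": 0,"ax": -0.6,"ay": 0,"az": 0,"hand": 1},
    {"x": 0,"y": 0,"z": 0,"ax": -0.72,"ay": 0,"az": 0,"hand": 1},
    {"x": 0,"y": 0,"z": 0,"ax": -0.84,"ay": 0,"az": 0,"hand": 1},
    {"x": 0,"y": 0,"z": 0,"ax": -0.96,"ay": 0,"az": 0,"hand": 1},
    {"x": 0,"y": 0,"z": 0,"ax": -1.08,"ay": 0,"az": 0,"hand": 1},
    {"x": 0,"y": 0,"z": 0,"ax": -1.2,"ay": 0,"az": 0,"hand": 1},
  ],
)

```text
time: 24.8
tool_pos: [429.7, 350.4, 207.7]
orientation: [2.611, 1.565, -2.105]
wrist_force: [-9.5, -10.1, 15.5]
gripper_width: 0.085
```

```bash
python3 d.py 433 351 207 158.3
```

```text
t 24.8 p [429.7 350.4 207.7] toolz yaw 89.83 w 0.085 F [ -9.5 -10.1  15.5] q [-0.61  0.46 -0.24  2.02  0.17  0.69  0.6 ]
shift [ 0.0006 -0.0033  0.0006] turn [-1.195  -0.0028 -0.0059]
```

Call:
send_rows(
  motion=[
    {"x": 0,"y": 0.003,"z": -0.001,"ax": -0.1,"ay": 0,"az": 0,"hand": 1},
    {"x": 0,"y": 0.003,"z": -0.001,"ax": -0.22,"ay": 0,"az": 0,"hand": 1},
    {"x": 0,"y": 0.003,"z": -0.001,"ax": -0.34,"ay": 0,"az": 0,"hand": 1},
    {"x": 0,"y": 0.003,"z": -0.001,"ax": -0.46,"ay": 0,"az": 0,"hand": 1},
    {"x": 0,"y": 0.003,"z": -0.001,"ax": -0.58,"ay": 0,"az": 0,"hand": 1},
    {"x": 0,"y": 0.003,"z": -0.001,"ax": -0.7,"ay": 0,"az": 0,"hand": 1},
    {"x": 0,"y": 0.003,"z": -0.001,"ax": -0.82,"ay": 0,"az": 0,"hand": 1},
    {"x": 0,"y": 0.003,"z": -0.001,"ax": -0.94,"ay": 0,"az": 0,"hand": 1},
    {"x": 0,"y": 0.003,"z": -0.001,"ax": -1.06,"ay": 0,"az": 0,"hand": 1},
    {"x": 0,"y": 0.003,"z": -0.001,"ax": -1.16,"ay": 0,"az": 0,"hand": 1},
  ],
)

```text
time: 25.8
tool_pos: [431.1, 347.8, 207.7]
orientation: [2.384, 1.564, -1.175]
wrist_force: [5.2, -14.1, 11.8]
gripper_width: 0.089
```

Call:
send_rows(
  motion=[
    {"x": 0,"y": 0,"z": 0,"ax": 0,"ay": 0,"az": 0,"hand": 1},
    {"x": 0,"y": 0,"z": 0,"ax": 0,"ay": 0,"az": 0,"hand": 1},
  ],
)

```text
time: 26.0
tool_pos: [431.1, 347.8, 207.7]
orientation: [2.375, 1.564, -1.189]
wrist_force: [4.8, -13.0, 13.3]
gripper_width: 0.09
```

```bash
python3 d.py 430 351 207 158.3;  python3 - <<'E'
from workcell import cams
from h import *
s=cams.capture("scene")
cv2.imwrite("pics/sg2.png",cv2.resize(s["frame"][140:300,360:490],(520,600),interpolation=2))
E
```

```text
t 26.0 p [431.1 347.8 207.7] toolz yaw 155.82 w 0.09 F [  4.8 -13.   13.3] q [-0.39  0.5  -0.56  2.01  0.4   0.74  1.53]
shift [ 0.0007 -0.0025  0.0023] turn [-0.0432 -0.0048 -0.0048]
```

View pics/sg2.png

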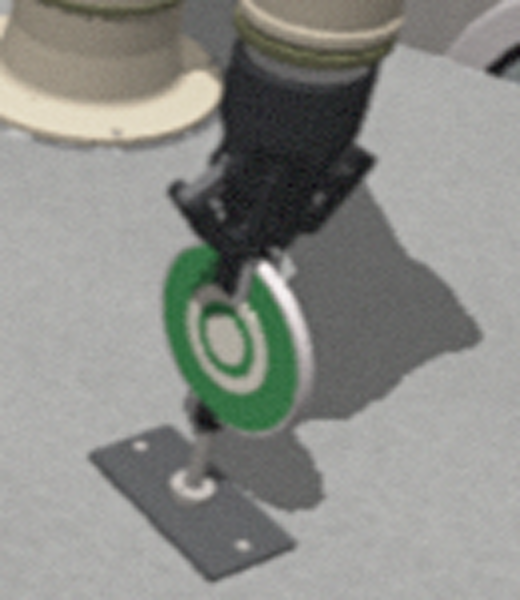

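The green face now looks out to the camera side, at crop (235,340). I'll do the last small turn, ease the side load and release.

Call:
send_rows(
  motion=[
    {"x": 0,"y": 0.002,"z": -0.002,"ax": -0.045,"ay": 0,"az": 0,"hand": 1},
    {"x": 0,"y": 0.002,"z": -0.002,"ax": -0.045,"ay": 0,"az": 0,"hand": 1},
    {"x": 0,"y": 0.002,"z": -0.002,"ax": -0.045,"ay": 0,"az": 0,"hand": 1},
    {"x": 0,"y": 0.002,"z": -0.002,"ax": -0.045,"ay": 0,"az": 0,"hand": -1},
    {"x": 0,"y": 0.002,"z": -0.002,"ax": -0.045,"ay": 0,"az": 0,"hand": -1},
    {"x": 0,"y": 0.002,"z": -0.002,"ax": -0.045,"ay": 0,"az": 0,"hand": -1},
    {"x": 0,"y": 0.002,"z": -0.002,"ax": -0.045,"ay": 0,"az": 0,"hand": -1},
    {"x": 0,"y": 0.002,"z": -0.002,"ax": -0.045,"ay": 0,"az": 0,"hand": -1},
    {"x": -0.04,"y": 0.002,"z": -0.002,"ax": -0.045,"ay": 0,"az": 0,"hand": -1},
    {"x": -0.09,"y": 0.002,"z": -0.002,"ax": -0.045,"ay": 0,"az": 0,"hand": -1},
  ],
)

```text
time: 27.05
tool_pos: [429.2, 348.5, 296.6]
orientation: [1.042, 1.567, -2.472]
wrist_force: [2.3, -0.1, -0.3]
gripper_width: 0.995
```

Call:
send_rows(
  motion=[
    {"x": -0.05,"y": 0,"z": 0,"ax": 0,"ay": 0,"az": 0,"hand": -1},
    {"x": -0.08,"y": 0.03,"z": 0,"ax": 0,"ay": 0,"az": 0,"hand": -1},
    {"x": -0.08,"y": 0.08,"z": 0,"ax": 0,"ay": 0,"az": 0,"hand": -1},
    {"x": -0.08,"y": 0.13,"z": 0,"ax": 0,"ay": 0,"az": 0,"hand": -1},
    {"x": -0.08,"y": 0.18,"z": 0,"ax": 0,"ay": 0,"az": 0,"hand": -1},
    {"x": -0.08,"y": 0.23,"z": 0,"ax": 0,"ay": 0,"az": 0,"hand": -1},
    {"x": -0.08,"y": 0.26,"z": 0,"ax": 0,"ay": 0,"az": 0,"hand": -1},
    {"x": -0.08,"y": 0.26,"z": 0,"ax": 0,"ay": 0,"az": 0,"hand": -1},
    {"x": -0.08,"y": 0.26,"z": 0,"ax": 0,"ay": 0,"az": 0,"hand": -1},
  ],
)

```text
time: 27.95
tool_pos: [335.2, 107.1, 377.7]
orientation: [-2.826, 1.568, -0.06]
wrist_force: [0.0, 0.2, 0.5]
gripper_width: 1.0
```

```bash
python3 d.py;  python3 - <<'E'
from workcell import cams
from h import *
s=cams.capture("scene");t=cams.capture("top");pickle.dump((s,t),open("end.pkl","wb"))
cv2.imwrite("pics/end_s.png",s["frame"]);cv2.imwrite("pics/end_t.png",t["frame"])
cv2.imwrite("pics/sg3.png",np.hstack([cv2.resize(s["frame"][190:300,370:460],(400,489),interpolation=2),cv2.resize(t["frame"][220:310,85:175],(400,489),interpolation=2)]))
g=mask(s,(45,60,40),(85,255,255),(380,190,450,265));ys,xs=np.nonzero(g)
k=max(cv2.findContours(g,0,1)[0],key=cv2.contourArea);el=cv2.fitEllipse(cv2.convexHull(k));print(el)
# predicted ellipse for trial yaws (projected circle, measured by same fit)
for yaw in range(-45,6,5):
    a=np.radians(yaw);n=np.array([np.cos(a),np.sin(a),0]);h=np.array([-n[1],n[0],0]);P=[proj(s,np.array([430,351,155])+4*n+65*(np.cos(q)*h+np.sin(q)*np.array([0,0,1]))) for q in np.linspace(0,6.28,60)]
    e=cv2.fitEllipse(np.array(P,np.float32));print(yaw,np.round(e[1],1),round(e[2],1))
E
```

```text
t 27.95 p [335.2 107.1 377.7] toolz yaw 158.51 w 1.0 F [0.  0.2 0.5] q [ 0.15 -0.01 -0.6   2.16 -0.    0.99  2.32]
((417.1080627441406, 230.1647186279297), (30.121845245361328, 51.628299713134766), 156.52992248535156)
-45 [18.5 54.4] 176.6
-40 [21.9 54.5] 172.7
-35 [25.1 54.6] 168.5
-30 [28.  54.8] 164.1
-25 [30.8 55. ] 159.3
-20 [33.2 55.2] 154.1
-15 [35.4 55.4] 148.5
-10 [37.2 55.7] 142.6
-5 [38.7 56. ] 136.3
0 [40.  56.2] 129.9
5 [40.9 56.5] 123.2
```

View pics/sg3.png

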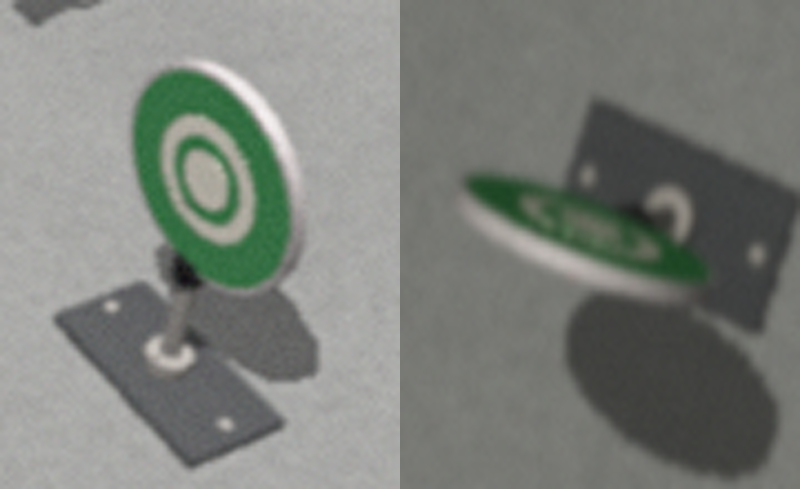

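View pics/end_s.png

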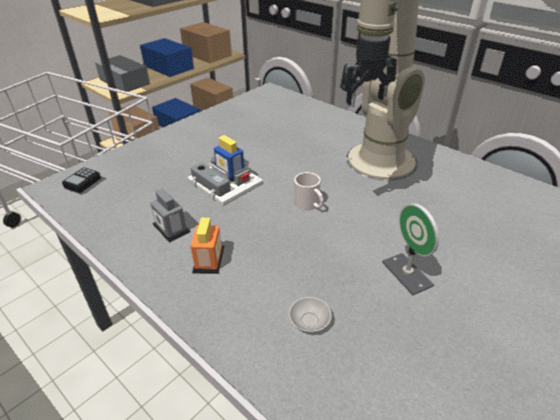

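View pics/end_t.png

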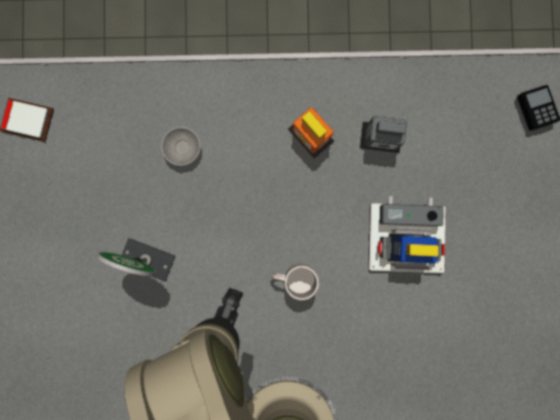

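The sign's green face is at yaw about -22.4°, against -21.7° for the foot, so it's square to about 1°. The cartridge is seated in the dock. The dish, mug, spent cartridge and orange one haven't moved, and the arm is clear. Handing in.

```bash
python3 -c "
from workcell import ticket,status
print(status.get_obs()['joint_velocities'].round(4));print(ticket.close_job())"
```

```text
[-0.0101  0.01   -0.0007 -0.0024 -0.0005  0.0006  0.0029]
the job is handed in; nothing more can be done
None
```

The cartridge is locked in the dock and the sign shows its green face to the customers' side. I handed the job in at about 28 s of the 72 s allowed. No verdict is reported, so this rests on my own checks.

- **Cartridge:** The first insertion failed: the foot caught the -y guide lip (about 55 N at the wrist) and tilted about 0.06 rad in the grip. I set it back on the counter, re-measured it, gripped harder and tried again. It then went in freely and I pressed it to about 21 mm of platform travel with about 15 N.
- **Catches:** An upward tug met about 20 N of resistance at about 17 mm of travel. In the last pictures it stands within about 1 mm of the dock axis. I didn't measure its tilt in the dock; it looks upright.
- **Sign:** I pinched the disc at its top edge and turned it about 160°. From the fitted ellipse the green face is at about -22.4°, against about -21.7° for the foot plate, so it's square to about 1°. There were side loads of up to about 15 N while turning, because I had the spindle position a few mm off.
- **Bystanders:** The dish, mug and spent cartridge look unmoved by eye in both final views. The gripper is open and clear of everything.
- **Disagreement:** The two cameras differed by 3–4 mm in x throughout, so I worked from differences within one view rather than absolute positions.

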